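# Hang the returned mallet in its rail ring

## Robot

A 6-joint arm with a two-finger parallel gripper is mounted at the origin on the work surface. World frame = base frame: x ahead of the robot, y to its left, z up, the work surface at z = 0. Lengths are in m, angles in rad, forces in N, time in s.
With the tool pointing down it reaches from about 0.4 to 0.825 m from the base axis. Payload 7 kg.
Tool frame: the origin (TCP) lies at the centre of the arm's flange, where the gripper is bolted on; the fingertips stand 178 mm ahead of it and the grasp point (between the pads) lies 159 mm ahead of it; x points along the fingers, z is the direction in which the jaws open and shut, and the axes are right-handed (so a half turn about x gives the same grasp; the last joint's range is limited). The gripper opens to 88 mm and grips with 3 to 60 N. Pads are 19 mm wide; open, the fingers measure 130 mm over their backs; the gripper's body (78 mm by 193 mm) begins 47 mm behind the grasp point.
Start: joints at [1.479, 0.359, 0.012, 0, -1.224, -0.288], TCP at [0.25, 0.627, 0.405] pointing down, gripper open.
Joint ranges: [-3.07, 3.07], [-1.43, 2.12], [-1.02, 1.25], [-3.03, 1.67], [-3.05, -0], [-3.03, 3.03]. Speed limits (rad/s): [2.39, 2.39, 3.01, 3.14, 3.14, 3.14].

## Interface

Orientations are given as [roll, pitch, yaw] about the fixed x, y, z axes, in that order (R = Rz(yaw) Ry(pitch) Rx(roll)).
In Python, from station import telemetry, optics, job_done, finder gives the robot as it stands.
- The arm moves only by the tool play_rows, never from a script. Its argument "steps" is a list of rows, each an object of numbers: "gripper": the opening, from 0 (shut) to 1 (fully open); "tx", "ty", "tz": the shift along the tool's x, y, z in units of 25 mm (1.0 is 25 mm); "ax", "ay", "az": the turn, a rotation vector about the tool's x, y, z in units of 6 degrees (1.0 is 6 degrees). In form: [{"gripper": .., "tx": .., "ty": .., "tz": .., "ax": .., "ay": .., "az": ..}, ...]. A call has 1 to 20 rows; each row shifts and turns the commanded pose from where the row before left it, along the tool's axes as they then stand; what a row does not reach is not made up. A row lasts 1/12 s, in which the tool goes at most 41.7 mm and 7.16 degrees, less where a joint would pass 70% of its speed; a pose out of reach is approached as far as the arm can. A call is refused whole if a number of a shift passes 1 or a number of a turn 1, either way. A call with a gripper value outside its range is refused whole. The fingers move at their own pace and stop on an object; "newtons" is the grip in N (left out, the last holds). Time passes only in rows, so rows that do not move let the fingers close. It gives the time, the measured TCP pose, the force and the opening at its end, in the units of the state.
- telemetry.get_state(): the state, without advancing time (a new reading comes with each control period).
- optics.grab_frame(name): name is "scene" or "top"; returns the picture (420x560x3 uint8, red, green, blue); there is no depth.
- optics.calibration(name): a dict with "fx", "fy", "cx", "cy" (pixels), "T" (4x4, takes a point from camera to world coordinates). Camera axes: x right, y down, z forward; pixel columns grow to the right and rows downward; lengths in m; the calibration is good to about 2 mm. A picture is of the moment at which its call begins. calibration takes no time and is no camera call.
- job_done(): hands the job in, once; it reports no verdict.
Trained networks look in the newest picture that a camera, given by its name, has taken for a name from the list of things; names that differ only in an ending like _2 or _b are one class to them, and where a whole thing is asked for, a point or a joint stands for the part that bears it (a point fixed in the world has none). Each returns a list of dicts, best first, with "confidence" (0 to 1); they miss things now and then, are a little off and sometimes report something else, mostly with a low value. They report only what shows in the picture. A call takes as long as a camera call. They do not tell look-alikes from the thing itself.
- finder.look_for(query, camera): "extent" ([left, top, right, bottom] in pixels, round what is visible of it).
- finder.silhouettes(query, camera): "pixels" (420x560 bool, what is visible of it) and "extent" ([left, top, right, bottom] in pixels, round what is visible of it).
- finder.pinpoint(query, camera): "location" ([row, column] in pixels: a listed point, or the origin of a listed thing).
The state is a dict: "t": time; "q": joint angles; "qd": joint speeds; "joint_efforts": joint torques, N m; "eef_pos": TCP position; "ee_rot": TCP orientation; "force": force on the tool from outside, world axes, zero at the start; "moment": the same for the moment, N m; "width": finger opening in m.
Only numpy, scipy, OpenCV 4.12 (cv2) and the standard library are available. Lean on these libraries where they do the work, as an engineer would, in place of code of your own. Each camera call takes 0.05 s, during which the arm holds its last target.

## Task

Take the orange mallet out of the blue returns cradle and hang it up in the yellow ring of the tool rail: handle first down through the ring, fully home with the collar under its head resting on the ring, then let go. The ring can be clamped anywhere along its stretch of rail, so find it gently by feel: never lean on the rail or let the mallet fall into it (40 N spoils the clamp), and leave everything else where it is.

Things in the scene. Friction and masses are not known exactly. Their poses are not given: they have to be found in the camera images.
- mallet: Stubby soft-face mallet, 0.3 to 0.55 kg, mostly head; starts upright, head up, hanging in the blue cradle. Origin: centre of the handle's lower end; z up along the handle, x along the head. Round wooden handle 22 mm across, z = 0 to 115 mm, its lowest 4 mm chamfered to 17 mm across; black collar 34 mm across, z = 115 to 127 mm; above it the head.
- mallet_head (a point): Centre of the mallet's head, 143 mm above the handle's end: an orange box with black ends, 98 mm along x, 36 mm along y (two flat sides to grip), 32 mm high, from 127 to 159 mm above the handle's end. Axes as the mallet's.
- cradle: Returns cradle, fixed. Origin: centre under its foot (120 x 90 x 8 mm). Two upright blue cheeks 27 to 39 mm either side of the middle along x, 50 mm wide along y, tops 145 mm above the table. The mallet's head lies across them along the cradle's x, the handle hangs between, its end 18 mm above the table. Open at the sides (y) and above.
- tool_rail: Tool rail, fixed: steel bar along its y on two grey posts. Origin: on the table, under the ring's centre if its clamp were against the red stop; z up. The yellow ring really stands at x = 0 and y between -6 and -34 mm in this frame, new every time and NOT measured: feel or look for it. It is clamped rigidly. The bar is at x = +64 mm; at y = +100 mm a small dark ring holds a brass drift punch.
- ring_line (a point): Point of the tool rail straight above its origin at the height of the yellow ring's top, 135 mm above the table (axes as the rail's); nothing but the drift punch (164 mm) is higher. Ring, slippery nylon: vertical through hole 28 mm across, outside 60 mm across, flat top, 12 mm thick, table clear below. With the mallet home, its handle's end is 20 mm above the table.
- drift: Bystander: brass drift punch, 124 mm tall, hanging in the neighbouring small dark ring of the tool rail; leave it there. Origin: centre of its underside.
- spares_box: Bystander: yellow box, 50 x 70 x 80 mm high, standing. Origin: centre of its underside.
- bearing: Bystander: steel ball-bearing ring, 62 mm across, 18 mm high, lying flat. Origin: centre of its underside.
- oil_filter: Bystander: blue oil filter can, 72 mm across, 90 mm high, standing. Origin: centre of its underside.
- spanner: Bystander: steel spanner, lying flat. Origin: centre of its underside.
- tape_roll: Bystander: roll of clear tape, 90 mm across, 40 mm high, lying flat. Origin: centre of its underside.
Mind the look-alikes: they are no part of the job. Of the things that look like the mallet, the largest one is meant.

How it is judged:
By the outcome, as a careful person would: the job done as asked, in the order asked, and still so for the second after the job is handed in, with the robot touching nothing.
It also fails if it takes over 72 s, if anything falls off the work surface, if the arm or the gripper's body presses on something with over 40 N, if the wrist force passes 120 N, or if a joint passes its speed limit or range.

## Working session

There is one attempt and no reset: what is moved stays moved. The work goes in short steps, Python scripts to look and compute and a tool call to move; the robot and the scene stay as the last step left them, time stands still between calls to the robot, and variables do not carry over. Pictures are saved under pics/ and viewed, and the job is handed in when it is done.

Besides the shell and the picture viewer there is one more tool, called after ">>>" by a JSON object that holds its "name" and its "arguments". play_rows: Moves the arm, as the interface text tells. Its arguments: {"type":"object","properties":{"steps":{"type":"array"},"newtons":{"type":"number"}},"required":["steps"]}

```bash
mkdir -p pics; ls; python3 - <<'E'
from station import telemetry, optics
import cv2,json
s=telemetry.get_state();print(s)
for n in("scene","top"):
    f=optics.grab_frame(n);cv2.imwrite(f"pics/{n}0.png",f[:,:,::-1]);print(optics.calibration(n))
E
```

```text
pics
{'t': 0.0, 'q': array([ 1.47909552e+00,  3.59378834e-01,  1.10569306e-02, -2.80415621e-04,
       -1.22407518e+00, -2.88144054e-01]), 'qd': array([-0.00077015,  0.00089134,  0.00052917,  0.00082555, -0.00066197,
       -0.00131759]), 'joint_efforts': array([-8.58264157e-04, -5.82719421e+01,  2.93044227e+01,  6.99798077e+00,
        6.82516897e-03, -1.62788510e-04]), 'eef_pos': array([0.25018886, 0.62672217, 0.40373937]), 'ee_rot': array([ 0.12495262,  1.569174  , -1.82578406]), 'force': array([ 0.59837863, -0.47751764, -0.27716979]), 'moment': array([-0.00234508,  0.01095042, -0.02596725]), 'width': 0.08776701226475968}
{'fx': 381.3487675971852, 'fy': 381.3487675971852, 'cx': 282.5141812772285, 'cy': 206.86929667215708, 'T': array([[-0.40120311,  0.67133815, -0.62317025,  1.05523653],
       [ 0.91576501,  0.2789257 , -0.28909323,  0.27199284],
       [-0.02026112, -0.68666261, -0.72669385,  0.75043045],
       [ 0.        ,  0.        ,  0.        ,  1.        ]])}
{'fx': 536.8701810439758, 'fy': 536.8701810439758, 'cx': 282.4275436358248, 'cy': 210.6310344913136, 'T': array([[ 0.01805528, -0.98807241,  0.15292781,  0.29097438],
       [-0.99983433, -0.01748991,  0.00504151,  0.02050034],
       [-0.00230669, -0.1529935 , -0.9882245 ,  1.54835614],
       [ 0.        ,  0.        ,  0.        ,  1.        ]])}
```

View pics/scene0.png

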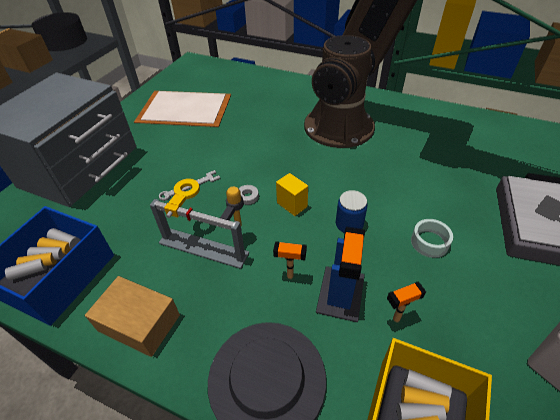

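View pics/top0.png

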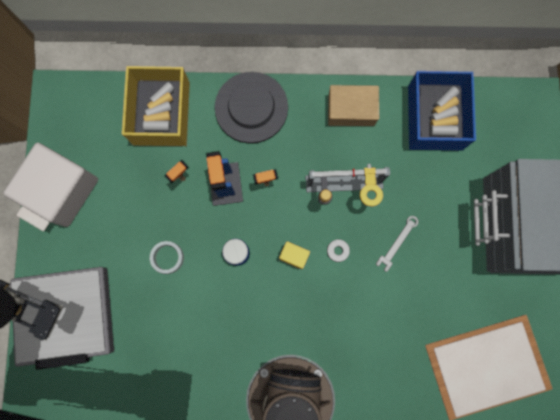

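The scene view shows the mallet in the blue cradle at about (350,250), with two smaller standing mallets at (290,255) and (405,298). The yellow ring is at (186,187). In the top view they are at (216,170), (265,177), (177,172) and (371,195). The one in the cradle is the largest and the one meant. I'll confirm that in crops and measure.

```bash
cat > h.py <<'E'
from station import telemetry, optics, finder
import numpy as np, cv2
def ray(cam,u,v):
    c=optics.calibration(cam);T=c["T"]
    d=T[:3,:3]@np.array([(u-c["cx"])/c["fx"],(v-c["cy"])/c["fy"],1]);return T[:3,3],d
def atz(cam,u,v,z):
    o,d=ray(cam,u,v);return o+d*(z-o[2])/d[2]
def proj(cam,p):
    c=optics.calibration(cam);T=c["T"];q=T[:3,:3].T@(np.asarray(p)-T[:3,3]);return np.array([c["fx"]*q[0]/q[2]+c["cx"],c["fy"]*q[1]/q[2]+c["cy"]])
E
python3 - <<'E'
from h import *
np.set_printoptions(precision=4,suppress=True)
for cam in("top","scene"):
    f=optics.grab_frame(cam)
    for n,z in(("mallet_head",.161),("cradle",0),("tool_rail",0),("ring_line",.135),("drift",.04)):
        for r in finder.pinpoint(n,cam)[:3]:
            v,u=r["location"];print(cam,n,round(r["confidence"],2),(round(u,1),round(v,1)),atz(cam,u,v,z))
ft=optics.grab_frame("top");fs=optics.grab_frame("scene")
a=cv2.resize(ft[135:225,150:290],None,fx=5,fy=5,interpolation=cv2.INTER_CUBIC)
b=cv2.resize(ft[150:220,295:405],None,fx=7,fy=7,interpolation=cv2.INTER_CUBIC)
c=cv2.resize(fs[160:275,140:255],None,fx=5,fy=5,interpolation=cv2.INTER_CUBIC)
d=cv2.resize(fs[215:335,260:440],None,fx=4,fy=4,interpolation=cv2.INTER_CUBIC)
for n,i in zip("abcd",(a,b,c,d)): cv2.imwrite(f"pics/crop_{n}.png",i[:,:,::-1])
E
```

```text
top mallet_head 0.94 (216.9, 170.2) [0.6109 0.2029 0.161 ]
top mallet_head 0.67 (323.8, 201.9) [ 0.5307 -0.0804  0.161 ]
top mallet_head 0.66 (174.7, 170.6) [0.6078 0.3146 0.161 ]
top cradle 0.85 (223.9, 188.0) [0.5948 0.2016 0.    ]
top cradle 0.64 (217.2, 168.1) [0.6543 0.2234 0.    ]
top tool_rail 0.95 (354.5, 202.0) [ 0.5599 -0.1819  0.    ]
top tool_rail 0.52 (337.7, 254.4) [ 0.4058 -0.1331  0.    ]
top ring_line 0.75 (361.1, 195.7) [ 0.5538 -0.1819  0.135 ]
top ring_line 0.7 (290.2, 255.7) [0.3901 0.0051 0.135 ]
top drift 0.43 (320.5, 201.1) [ 0.5538 -0.0798  0.04  ]
scene mallet_head 0.94 (406.2, 296.8) [0.6635 0.3205 0.161 ]
scene mallet_head 0.71 (351.7, 250.5) [0.6041 0.2057 0.161 ]
scene mallet_head 0.56 (287.7, 247.4) [0.6446 0.09   0.161 ]
scene cradle 0.84 (335.7, 291.6) [0.6044 0.1874 0.    ]
scene tool_rail 0.75 (206.2, 225.6) [ 0.5493 -0.1831  0.    ]
scene tool_rail 0.5 (237.6, 225.4) [ 0.5171 -0.1077  0.    ]
scene drift 0.85 (239.3, 230.8) [ 0.5595 -0.0755  0.04  ]
```

View pics/crop_a.png

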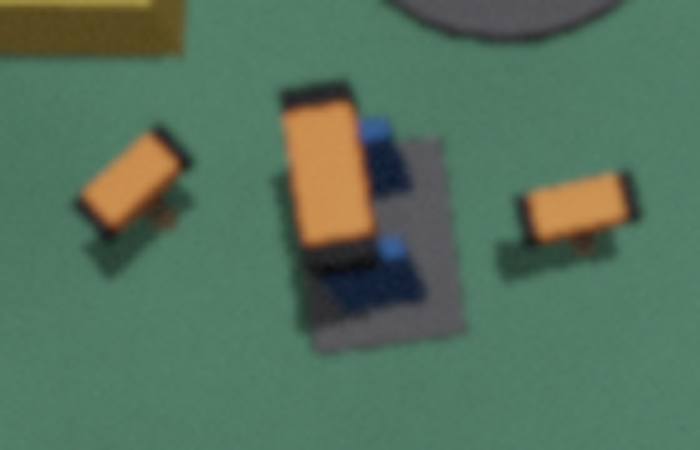

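View pics/crop_b.png

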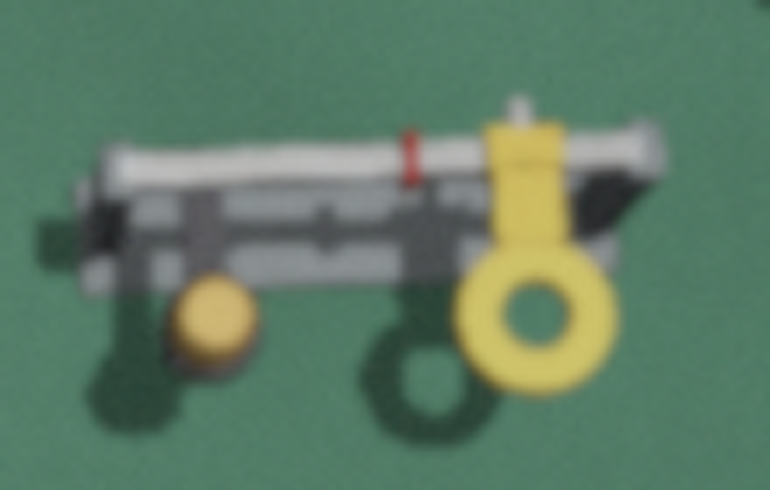

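View pics/crop_c.png

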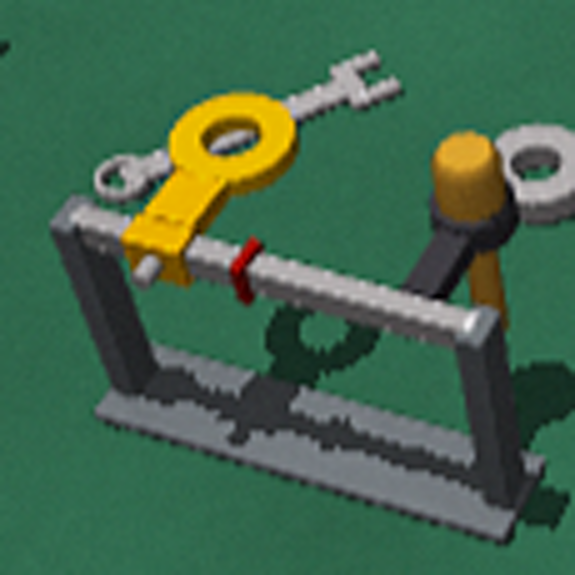

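View pics/crop_d.png

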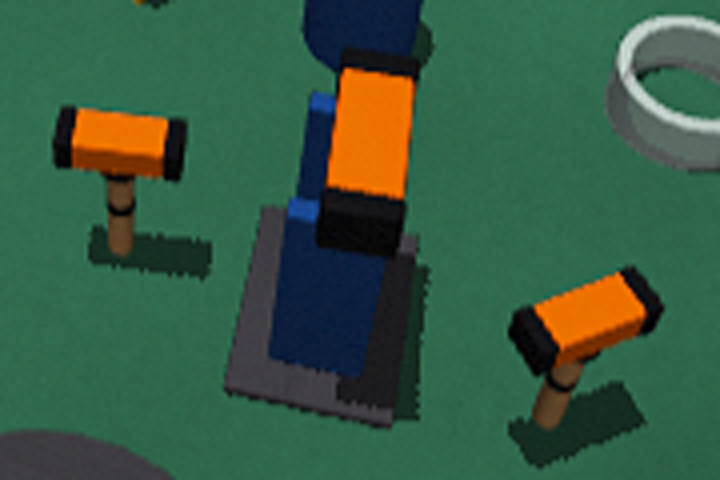

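The mallet in the cradle is clearly the largest of the three. The ring is visible in both views, so next I'll fit the head pose and the ring centre.

```bash
cat > fit.py <<'E'
from h import *
from scipy.optimize import minimize
np.set_printoptions(precision=4,suppress=True)
def hullmask(cam,pts,S=4):
    P=np.array([proj(cam,p) for p in pts]);h=cv2.convexHull(((P+.5)*S*16).astype(np.int32)).reshape(-1,1,2)
    m=np.zeros((420*S,560*S),np.uint8);cv2.fillConvexPoly(m,h,1,shift=4);return cv2.resize(m.astype(np.float32),(560,420),interpolation=cv2.INTER_AREA)
def big(m,near):
    n,l,s,c=cv2.connectedComponentsWithStats(m.astype(np.uint8));i=1+np.argmin(np.hypot(*(c[1:]-near).T)+ (s[1:,4]<20)*999);return l==i
def box(x,y,z,yaw,L,W=.036,H=.032):
    c,s=np.cos(yaw),np.sin(yaw)
    return [(x+c*a*L/2-s*b*W/2,y+s*a*L/2+c*b*W/2,z+d*H/2) for a in(-1,1) for b in(-1,1) for d in(-1,1)]
def orange(f,near):
    h=cv2.cvtColor(f,cv2.COLOR_RGB2HSV);return big((h[...,0]<16)&(h[...,1]>140)&(h[...,2]>70),near)
def fithead(ms,z,x0,fixyaw=False):
    def cost(p):
        return sum(np.abs(hullmask(c,box(p[0],p[1],z if z else p[4],p[2],p[3]))-m).sum() for c,m in ms.items())
    st=[.01,.01,.1,.01]+([] if z else [.01]);x0=np.array(x0)
    r=minimize(cost,x0,method="Nelder-Mead",options=dict(initial_simplex=np.vstack([x0]+[x0+np.eye(len(x0))[i]*st[i] for i in range(len(x0))]),xatol=1e-5,fatol=.01,maxiter=250));return r.x,r.fun
def yellow(f):
    h=cv2.cvtColor(f,cv2.COLOR_RGB2HSV);return (h[...,0]>20)&(h[...,0]<34)&(h[...,1]>110)&(h[...,2]>70)
E
python3 - <<'E'
from fit import *
F={c:optics.grab_frame(c) for c in("top","scene")}
ms={"top":orange(F["top"],(216,170)),"scene":orange(F["scene"],(352,255))}
print({k:v.sum() for k,v in ms.items()})
for sub in(ms,{"top":ms["top"]},{"scene":ms["scene"]}):
    print("head",fithead(sub,.161,[.61,.203,.1,.07]))
near={"top":(371,195),"scene":(186,187)}
for c in F:
    y=yellow(F[c]); y=big(y,near[c]); 
    cs,hi=cv2.findContours(y.astype(np.uint8),cv2.RETR_CCOMP,cv2.CHAIN_APPROX_NONE)
    holes=[k for k in range(len(cs)) if hi[0][k][3]>=0]
    k=max(holes,key=lambda k:cv2.contourArea(cs[k]));m=cv2.moments(cs[k]);u,v=m["m10"]/m["m00"],m["m01"]/m["m00"]
    print(c,"hole",u,v,cv2.contourArea(cs[k]),atz(c,u,v,.129))
    if c=="top":
        # bar ends
        pass
# rail bar axis by clicking crop b: ends (115,165)/(655,140) -> full-res
for (a,b) in((115,167),(650,143),(410,158)):
    u,v=295+a/7-.5,150+b/7-.5;print("bar",atz("top",u,v,.13))
u,v=295+213/7-.5,150+315/7-.5;print("drift top",atz("top",u,v,.164))
E
```

```text
{'top': np.int64(307), 'scene': np.int64(592)}
head (array([0.5979, 0.2045, 0.192 , 0.0488]), np.float64(284.125))Traceback (most recent call last):
  File "<stdin>", line 6, in <module>
  File "fit.py", line 18, in fithead
    r=minimize(cost,x0,method="Nelder-Mead",options=dict(initial_simplex=np.vstack([x0]+[x0+np.eye(len(x0))[i]*st[i] for i in range(len(x0))]),xatol=1e-5,fatol=.01,maxiter=250));return r.x,r.fun
    res = _minimize_neldermead(fun, x0, args, callback, bounds=bounds,
                               **options)
    fxcc = func(xcc)
    fx = function(np.copy(x), *(wrapper_args + args))
  File "fit.py", line 16, in cost
    return sum(np.abs(hullmask(c,box(p[0],p[1],z if z else p[4],p[2],p[3]))-m).sum() for c,m in ms.items())
  File "fit.py", line 16, in <genexpr>
    return sum(np.abs(hullmask(c,box(p[0],p[1],z if z else p[4],p[2],p[3]))-m).sum() for c,m in ms.items())
                      ~~~~~~~~^^^^^^^^^^^^^^^^^^^^^^^^^^^^^^^^^^^^^^^^^^^^^
  File "fit.py", line 5, in hullmask
    P=np.array([proj(cam,p) for p in pts]);h=cv2.convexHull(((P+.5)*S*16).astype(np.int32)).reshape(-1,1,2)
                ~~~~^^^^^^^
  File "h.py", line 9, in proj
    c=optics.calibration(cam);T=c["T"];q=T[:3,:3].T@(np.asarray(p)-T[:3,3]);return np.array([c["fx"]*q[0]/q[2]+c["cx"],c["fy"]*q[1]/q[2]+c["cy"]])
ValueError: time passes only in moves, steps and waits
```

```bash
python3 - <<'E'
s=open('h.py').read()
s=s.replace("def ray","_C={}\ndef cal(c):\n    if c not in _C:_C[c]=optics.calibration(c)\n    return _C[c]\ndef ray",1).replace("c=optics.calibration(cam)","c=cal(cam)")
open('h.py','w').write(s)
E
python3 - <<'E'
from fit import *
F={c:optics.grab_frame(c) for c in("top","scene")}
np.savez("f0.npz",**F)
ms={"top":orange(F["top"],(216,170)),"scene":orange(F["scene"],(352,255))}
for c,m in ms.items():
    print(c,m.sum(),cv2.minAreaRect(np.argwhere(m)[:,::-1].astype(np.int32)))
for sub in(ms,{"top":ms["top"]},{"scene":ms["scene"]}):
    print("head",fithead(sub,.161,[.61,.203,.1,.07]))
    print("head",fithead(sub,None,[.61,.203,.1,.07,.161]))
near={"top":(371,195),"scene":(186,187)}
for c in F:
    y=yellow(F[c]); y=big(y,near[c]); 
    cs,hi=cv2.findContours(y.astype(np.uint8),cv2.RETR_CCOMP,cv2.CHAIN_APPROX_NONE)
    holes=[k for k in range(len(cs)) if hi[0][k][3]>=0]
    k=max(holes,key=lambda k:cv2.contourArea(cs[k]));m=cv2.moments(cs[k]);u,v=m["m10"]/m["m00"],m["m01"]/m["m00"]
    print(c,"hole",u,v,cv2.contourArea(cs[k]),atz(c,u,v,.129))
for (a,b) in((115,167),(650,143),(410,158)):
    u,v=295+a/7-.5,150+b/7-.5;print("bar",atz("top",u,v,.13))
u,v=295+213/7-.5,150+315/7-.5;print("drift top",atz("top",u,v,.164))
print(telemetry.get_state()["t"])
E
```

```text
top 306 ((215.22998046875, 169.1099853515625), (27.718585968017578, 14.8492431640625), 81.8698959350586)
scene 591 ((352.65997314453125, 247.87997436523438), (19.65757179260254, 30.688434600830078), 8.130101203918457)
head (array([0.5979, 0.2046, 0.1924, 0.0485]), np.float64(279.4375))
head (array([0.6121, 0.2065, 0.1845, 0.0465, 0.18  ]), np.float64(218.6875))
head (array([0.614 , 0.2076, 0.1712, 0.0665]), np.float64(120.875))
head (array([0.6128, 0.2071, 0.1757, 0.0664, 0.1652]), np.float64(121.25))
head (array([0.597 , 0.2044, 0.1967, 0.0489]), np.float64(29.625))
head (array([0.6072, 0.206 , 0.185 , 0.0469, 0.1741]), np.float64(37.0625))
top hole 370.845 194.605 100.0 [ 0.5584 -0.209   0.129 ]
scene hole 186.29807692307693 188.1346153846154 52.0 [ 0.5539 -0.2103  0.129 ]
bar [ 0.6137 -0.0474  0.13  ]
bar [ 0.6268 -0.2539  0.13  ]
bar [ 0.6193 -0.1613  0.13  ]
drift top [ 0.55  -0.083  0.164]
1.0
```

```bash
python3 - <<'E'
from fit import *
F=np.load("f0.npz")
ims=[]
for c,(x0,y0),n in(("top",(190,140),(216,170)),("scene",(320,215),(352,255))):
    f=F[c].copy();K=10;s=cv2.resize(f[y0:y0+60,x0:x0+60],None,fx=K,fy=K,interpolation=cv2.INTER_NEAREST)[:,:,::-1].copy()
    for L,col in((.098,(255,255,255)),(.066,(255,0,0))):
        for hdr in (1,):
            P=np.array([proj(c,p) for p in box(.606,.2055,.161,.18,L)])
            P=((P+.5-np.array([x0,y0]))*K).astype(int)
            for i in range(8):
                for j in(1,2,4):
                    if i^j>i: cv2.line(s,tuple(map(int,P[i])),tuple(map(int,P[i^j])),col,1)
    ims.append(s)
cv2.imwrite("pics/ov.png",cv2.resize(np.hstack(ims),(800,400)))
E
```

```text
(no output)
```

View pics/ov.png

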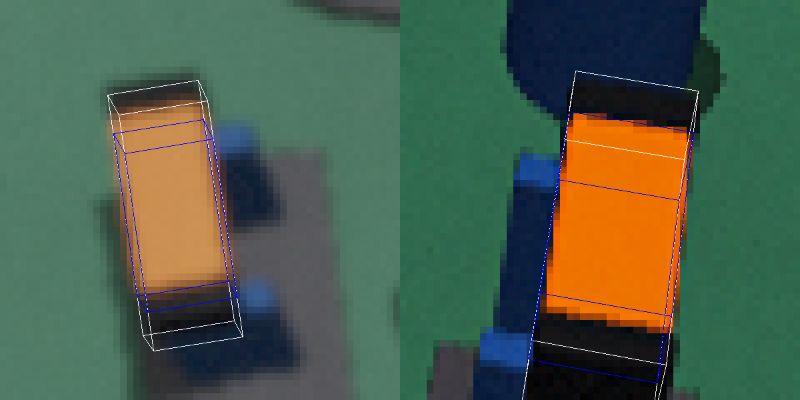

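```bash
cat > ov.py <<'E'
from fit import *
def ov(F,pars,out,wins):
    ims=[]
    for c,(x0,y0) in wins:
        K=10;s=cv2.resize(F[c][y0:y0+60,x0:x0+60],None,fx=K,fy=K,interpolation=cv2.INTER_NEAREST)[:,:,::-1].copy()
        for L,col in((.098,(255,255,255)),(.074,(255,0,0))):
            P=np.array([proj(c,p) for p in box(*pars,L)]);P=((P+.5-np.array([x0,y0]))*K).astype(int)
            for i in range(8):
                for j in(1,2,4):
                    if i^j>i: cv2.line(s,tuple(map(int,P[i])),tuple(map(int,P[i^j])),col,2 if i&1 and j!=1 else 1)
        ims.append(s)
    cv2.imwrite(out,cv2.resize(np.hstack(ims),(800,400)))
E
python3 - <<'E'
from ov import *
F=np.load("f0.npz")
ms={"top":orange(F["top"],(216,170)),"scene":orange(F["scene"],(352,255))}
# fix masks by morphological closing
ms={k:cv2.morphologyEx(m.astype(np.uint8),cv2.MORPH_CLOSE,np.ones((3,3))) for k,m in ms.items()}
for L0 in(.074,.08):
  for sub in(ms,{"top":ms["top"]},{"scene":ms["scene"]}):
    print(fithead(sub,.161,[.608,.204,.15,L0]))
ov(F,(.610,.2065,.161,.18),"pics/ov2.png",(("top",(190,140)),("scene",(320,215))))
E
```

```text
(array([0.5974, 0.2044, 0.2107, 0.049 ]), np.float64(270.5))
(array([0.6139, 0.2077, 0.1646, 0.0667]), np.float64(93.875))
(array([0.597 , 0.2045, 0.1924, 0.049 ]), np.float64(29.4375))
(array([0.5979, 0.2045, 0.1883, 0.0484]), np.float64(266.5))
(array([0.6138, 0.2076, 0.1719, 0.0667]), np.float64(93.8125))
(array([0.5977, 0.2032, 0.3621, 0.0493]), np.float64(103.9375))
```

View pics/ov2.png

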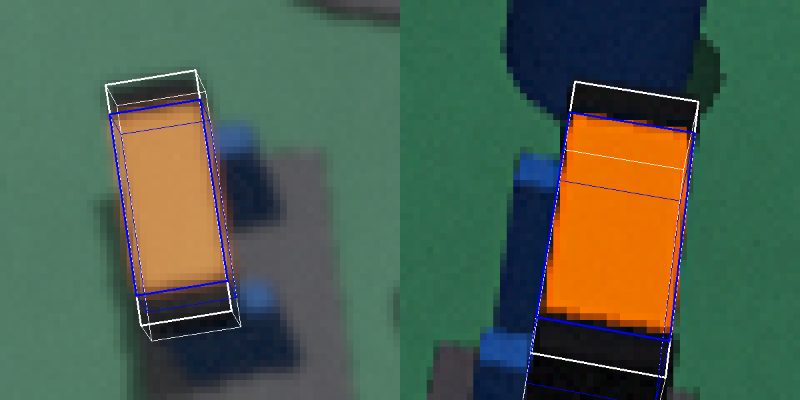

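```bash
cat >> fit.py <<'E'
def fittop(ms,z,x0):
    def cost(p): return sum(np.abs(hullmask(c,box(p[0],p[1],z,p[2],p[3],H=0))-m).sum() for c,m in ms.items())
    x0=np.array(x0);r=minimize(cost,x0,method="Nelder-Mead",options=dict(initial_simplex=np.vstack([x0,x0+np.diag([.008,.008,.08,.006])]),xatol=1e-5,fatol=.01,maxiter=250));return r.x,r.fun
E
python3 - <<'E'
from fit import *
F=np.load("f0.npz")
ms={"top":orange(F["top"],(216,170)),"scene":orange(F["scene"],(352,255))}
for sub in(ms,{"top":ms["top"]},{"scene":ms["scene"]}): print(fittop(sub,.177,[.608,.204,.15,.072]))
from scipy.spatial.transform import Rotation as Ro
s=telemetry.get_state();print(Ro.from_euler("xyz",s["ee_rot"]).as_matrix(),s["eef_pos"])
E
```

```text
(array([0.6088, 0.2062, 0.1851, 0.072 ]), np.float64(159.4375))
(array([0.6105, 0.2054, 0.1556, 0.074 ]), np.float64(116.3125))
(array([0.6083, 0.2063, 0.19  , 0.0718]), np.float64(27.8125))
[[ 0.      0.9288 -0.3707]
 [ 0.     -0.3707 -0.9288]
 [-1.      0.     -0.    ]] [0.2502 0.6269 0.4047]
```

>>> {"name": "play_rows", "arguments": {"steps": [{"ax": -0.9,"gripper": 1},{"ax": -0.9},{"ax": -0.9},{"ax": -0.9},{"ax": -0.9},{"ax": -0.85}]}}

```text
invalid input
```

>>> {"name": "play_rows", "arguments": {"steps": [{"ty": 0.555,"tz": 0.957},{"ty": 0.555,"tz": 0.957},{"ty": 0.555,"tz": 0.957},{"ty": 0.555,"tz": 0.957},{"ty": 0.555,"tz": 0.957},{"ty": 0.555,"tz": 0.957},{"ty": 0.555,"tz": 0.957},{"ty": 0.555,"tz": 0.957},{"ty": 0.555,"tz": 0.957},{"ty": 0.555,"tz": 0.957},{"ty": 0.555,"tz": 0.957},{"ty": 0.555,"tz": 0.957},{"ty": 0.555,"tz": 0.957},{"ty": 0.555,"tz": 0.957},{"ty": 0.555,"tz": 0.957},{"ty": 0.555,"tz": 0.957},{"ty": 0.555,"tz": 0.957},{"ty": 0.555,"tz": 0.957},{"ty": 0.555,"tz": 0.957},{"ty": 0.555,"tz": 0.957}]}}

```text
invalid input
```

```bash
cat > rel.py <<'E'
from fit import *
from scipy.spatial.transform import Rotation as Ro
def rel(target):
    s=telemetry.get_state();R=Ro.from_euler("xyz",s["ee_rot"]).as_matrix()
    print("t",s["t"],"pos",s["eef_pos"],"zang",np.degrees(np.arctan2(R[1,2],R[0,2])),"xdir",R[:,0],"F",s["force"],"w",s["width"])
    print("units",R.T@(np.array(target)-s["eef_pos"])/.025)
E
python3 -c "
from rel import *
rel([.6088,.206,.323])
f=optics.grab_frame('scene');cv2.imwrite('pics/s1.png',f[:,:,::-1])"
```

```text
t 1.0 pos [0.2502 0.6269 0.4047] zang -111.75759567753177 xdir [ 0.  0. -1.] F [-0.0212  0.3144 -0.3566] w 0.08772513290428875
units [ 3.2676 19.5614 10.3194]
```

View pics/s1.png

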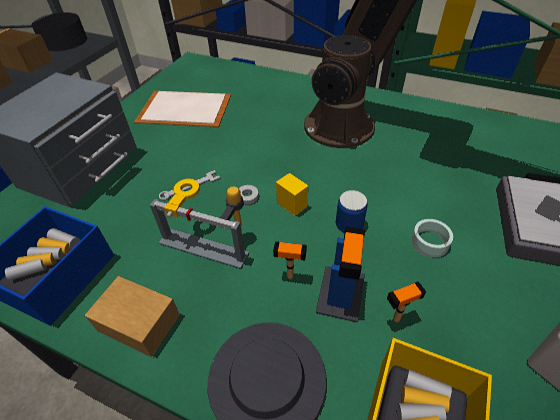

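Both move calls were refused, so each row apparently needs every key. I'll send full rows.

>>> {"name": "play_rows", "arguments": {"steps": [{"gripper": 1,"tx": 0,"ty": 0,"tz": 0,"ax": -0.9,"ay": 0,"az": 0},{"gripper": 1,"tx": 0,"ty": 0,"tz": 0,"ax": -0.9,"ay": 0,"az": 0},{"gripper": 1,"tx": 0,"ty": 0,"tz": 0,"ax": -0.9,"ay": 0,"az": 0},{"gripper": 1,"tx": 0,"ty": 0,"tz": 0,"ax": -0.9,"ay": 0,"az": 0},{"gripper": 1,"tx": 0,"ty": 0,"tz": 0,"ax": -0.9,"ay": 0,"az": 0},{"gripper": 1,"tx": 0,"ty": 0,"tz": 0,"ax": -0.85,"ay": 0,"az": 0}]}}

```text
t: 1.55
eef_pos: [0.2502, 0.6269, 0.4047]
ee_rot: [0.435, 1.571, -0.95]
force: [0.4, -0.5, -0.4]
width: 0.088
```

>>> {"name": "play_rows", "arguments": {"steps": [{"gripper": 1,"tx": 0,"ty": 0.555,"tz": 0.957,"ax": 0,"ay": 0,"az": 0},{"gripper": 1,"tx": 0,"ty": 0.555,"tz": 0.957,"ax": 0,"ay": 0,"az": 0},{"gripper": 1,"tx": 0,"ty": 0.555,"tz": 0.957,"ax": 0,"ay": 0,"az": 0},{"gripper": 1,"tx": 0,"ty": 0.555,"tz": 0.957,"ax": 0,"ay": 0,"az": 0},{"gripper": 1,"tx": 0,"ty": 0.555,"tz": 0.957,"ax": 0,"ay": 0,"az": 0},{"gripper": 1,"tx": 0,"ty": 0.555,"tz": 0.957,"ax": 0,"ay": 0,"az": 0},{"gripper": 1,"tx": 0,"ty": 0.555,"tz": 0.957,"ax": 0,"ay": 0,"az": 0},{"gripper": 1,"tx": 0,"ty": 0.555,"tz": 0.957,"ax": 0,"ay": 0,"az": 0},{"gripper": 1,"tx": 0,"ty": 0.555,"tz": 0.957,"ax": 0,"ay": 0,"az": 0},{"gripper": 1,"tx": 0,"ty": 0.555,"tz": 0.957,"ax": 0,"ay": 0,"az": 0},{"gripper": 1,"tx": 0,"ty": 0.555,"tz": 0.957,"ax": 0,"ay": 0,"az": 0},{"gripper": 1,"tx": 0,"ty": 0.555,"tz": 0.957,"ax": 0,"ay": 0,"az": 0},{"gripper": 1,"tx": 0,"ty": 0.555,"tz": 0.957,"ax": 0,"ay": 0,"az": 0},{"gripper": 1,"tx": 0,"ty": 0.555,"tz": 0.957,"ax": 0,"ay": 0,"az": 0},{"gripper": 1,"tx": 0,"ty": 0.555,"tz": 0.957,"ax": 0,"ay": 0,"az": 0},{"gripper": 1,"tx": 0,"ty": 0.555,"tz": 0.957,"ax": 0,"ay": 0,"az": 0},{"gripper": 1,"tx": 0,"ty": 0.555,"tz": 0.957,"ax": 0,"ay": 0,"az": 0},{"gripper": 1,"tx": 0,"ty": 0.555,"tz": 0.957,"ax": 0,"ay": 0,"az": 0},{"gripper": 1,"tx": 0,"ty": 0.555,"tz": 0.957,"ax": 0,"ay": 0,"az": 0},{"gripper": 1,"tx": 0,"ty": 0.555,"tz": 0.957,"ax": 0,"ay": 0,"az": 0}]}}

```text
t: 3.22
eef_pos: [0.6099, 0.2048, 0.4048]
ee_rot: [1.883, 1.571, 0.493]
force: [0.1, 0.6, -0.0]
width: 0.0877
```

```bash
python3 -c "
from rel import *
rel([.6088,.206,.323])
f=optics.grab_frame('scene');cv2.imwrite('pics/s1b.png',f[:,:,::-1])"
```

```text
t 3.2167 pos [0.6099 0.2048 0.4048] zang -79.65514033849819 xdir [ 0.0002  0.0001 -1.    ] F [ 0.0748  0.5569 -0.0409] w 0.0877261424655468
units [ 3.2723 -0.0343 -0.0545]
```

View pics/s1b.png

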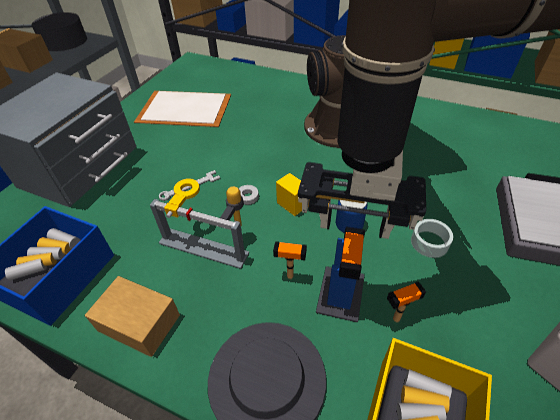

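The scene shows the gripper open above the cradle head at (352,250), with the fingers straddling it. Descending.

>>> {"name": "play_rows", "arguments": {"steps": [{"gripper": 1,"tx": 0.7,"ty": -0.03,"tz": -0.05,"ax": 0,"ay": 0,"az": 0},{"gripper": 1,"tx": 0.7,"ty": 0,"tz": 0,"ax": 0,"ay": 0,"az": 0},{"gripper": 1,"tx": 0.7,"ty": 0,"tz": 0,"ax": 0,"ay": 0,"az": 0},{"gripper": 1,"tx": 0.5,"ty": 0,"tz": 0,"ax": 0,"ay": 0,"az": 0},{"gripper": 1,"tx": 0.4,"ty": 0,"tz": 0,"ax": 0,"ay": 0,"az": 0},{"gripper": 1,"tx": 0.27,"ty": 0,"tz": 0,"ax": 0,"ay": 0,"az": 0},{"gripper": 1,"tx": 0,"ty": 0,"tz": 0,"ax": 0,"ay": 0,"az": 0}]}}

```text
t: 3.85
eef_pos: [0.6079, 0.2069, 0.3215]
ee_rot: [-1.241, 1.569, -2.632]
force: [-0.2, 0.2, -0.2]
width: 0.0875
```

```bash
python3 -c "
from rel import *
rel([.6088,.206,.323])
F={c:optics.grab_frame(c) for c in('scene','top')}
a=cv2.resize(F['scene'][190:330,280:440],(640,560),interpolation=cv2.INTER_CUBIC);cv2.imwrite('pics/s2.png',a[:,:,::-1])"
```

```text
t 3.85 pos [0.6079 0.2069 0.3215] zang -79.66665382690663 xdir [-0.0019 -0.001  -1.    ] F [-0.222   0.2331 -0.2169] w 0.08754779931146733
units [-0.0608  0.0296  0.0441]
```

View pics/s2.png

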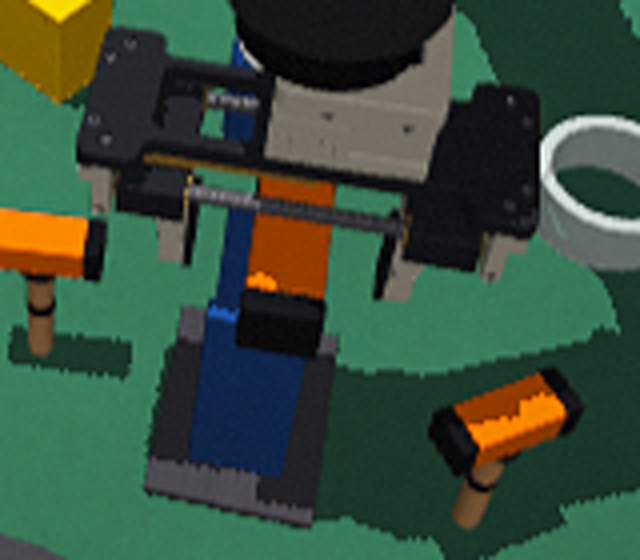

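The fingers straddle the head with room on both sides. Closing.

>>> {"name": "play_rows", "arguments": {"newtons": 30, "steps": [{"gripper": 0.6,"tx": 0,"ty": 0,"tz": 0,"ax": 0,"ay": 0,"az": 0},{"gripper": 0.5,"tx": 0,"ty": 0,"tz": 0,"ax": 0,"ay": 0,"az": 0},{"gripper": 0.3,"tx": 0,"ty": 0,"tz": 0,"ax": 0,"ay": 0,"az": 0},{"gripper": 0.3,"tx": 0,"ty": 0,"tz": 0,"ax": 0,"ay": 0,"az": 0},{"gripper": 0.3,"tx": 0,"ty": 0,"tz": 0,"ax": 0,"ay": 0,"az": 0},{"gripper": 0.3,"tx": 0,"ty": 0,"tz": 0,"ax": 0,"ay": 0,"az": 0},{"gripper": 0.3,"tx": 0,"ty": 0,"tz": 0,"ax": 0,"ay": 0,"az": 0},{"gripper": 0.3,"tx": 0,"ty": 0,"tz": 0,"ax": 0,"ay": 0,"az": 0}]}}

```text
t: 4.62
eef_pos: [0.6082, 0.207, 0.3229]
ee_rot: [-0.733, 1.571, -2.124]
force: [0.4, 0.5, 0.6]
width: 0.04
```

>>> {"name": "play_rows", "arguments": {"steps": [{"gripper": 0.2,"tx": 0,"ty": 0,"tz": 0,"ax": 0,"ay": 0,"az": 0},{"gripper": 0.2,"tx": 0,"ty": 0,"tz": 0,"ax": 0,"ay": 0,"az": 0},{"gripper": 0.2,"tx": 0,"ty": 0,"tz": 0,"ax": 0,"ay": 0,"az": 0},{"gripper": 0.2,"tx": 0,"ty": 0,"tz": 0,"ax": 0,"ay": 0,"az": 0}]}}

```text
t: 4.95
eef_pos: [0.6082, 0.2072, 0.3229]
ee_rot: [2.43, 1.571, 1.04]
force: [-0.3, 1.6, 0.6]
width: 0.036
```

>>> {"name": "play_rows", "arguments": {"newtons": 40, "steps": [{"gripper": 0.2,"tx": -0.1,"ty": 0,"tz": 0,"ax": 0,"ay": 0,"az": 0},{"gripper": 0.2,"tx": -0.3,"ty": 0,"tz": 0,"ax": 0,"ay": 0,"az": 0},{"gripper": 0.2,"tx": -0.5,"ty": 0,"tz": 0,"ax": 0,"ay": 0,"az": 0},{"gripper": 0.2,"tx": -0.6,"ty": 0,"tz": 0,"ax": 0,"ay": 0,"az": 0},{"gripper": 0.2,"tx": -0.8,"ty": 0,"tz": 0,"ax": 0,"ay": 0,"az": 0},{"gripper": 0.2,"tx": -0.8,"ty": 0,"tz": 0,"ax": 0,"ay": 0,"az": 0},{"gripper": 0.2,"tx": -0.8,"ty": 0,"tz": 0,"ax": 0,"ay": 0,"az": 0},{"gripper": 0.2,"tx": -0.8,"ty": 0,"tz": 0,"ax": 0,"ay": 0,"az": 0},{"gripper": 0.2,"tx": -0.8,"ty": 0,"tz": 0,"ax": 0,"ay": 0,"az": 0},{"gripper": 0.2,"tx": -0.6,"ty": 0,"tz": 0,"ax": 0,"ay": 0,"az": 0},{"gripper": 0.2,"tx": -0.4,"ty": 0,"tz": 0,"ax": 0,"ay": 0,"az": 0},{"gripper": 0.2,"tx": 0,"ty": 0,"tz": 0,"ax": 0,"ay": 0,"az": 0}]}}

```text
t: 5.95
eef_pos: [0.6083, 0.2069, 0.4879]
ee_rot: [1.841, 1.568, 0.45]
force: [-0.8, -0.3, -4.7]
width: 0.0357
```

```bash
python3 -c "
from rel import *
rel([.556,-.2095,.485])
F={c:optics.grab_frame(c) for c in('scene','top')}
cv2.imwrite('pics/s3.png',F['scene'][:,:,::-1])"
```

```text
t 5.95 pos [0.6083 0.2069 0.4879] zang -79.66053466760755 xdir [ 0.0029  0.0014 -1.    ] F [-0.7565 -0.2805 -4.7302] w 0.035709228307614284
units [ 0.0862 -5.047  16.0094]
```

View pics/s3.png

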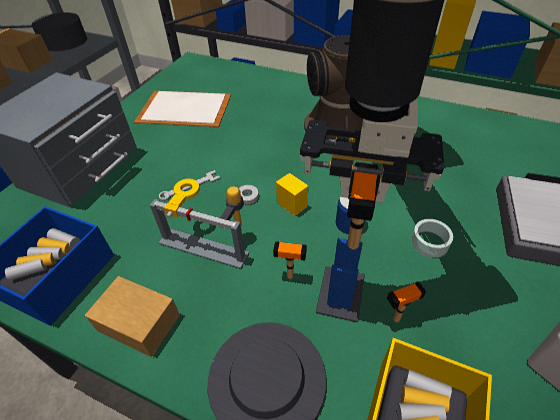

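The mallet is gripped and hangs clear of the cradle, at about (358,215) in the scene. It weighs about 0.48 kg by the wrist force. Next I'll carry it around the drift to above the ring.

>>> {"name": "play_rows", "arguments": {"steps": [{"gripper": 0.2,"tx": 0,"ty": -0.35,"tz": 0.45,"ax": 0,"ay": 0,"az": 0},{"gripper": 0.2,"tx": 0,"ty": -0.7,"tz": 0.85,"ax": 0,"ay": 0,"az": 0},{"gripper": 0.2,"tx": 0,"ty": -0.7,"tz": 0.85,"ax": 0,"ay": 0,"az": 0},{"gripper": 0.2,"tx": 0,"ty": -0.7,"tz": 0.85,"ax": 0,"ay": 0,"az": 0},{"gripper": 0.2,"tx": 0,"ty": -0.7,"tz": 0.85,"ax": 0,"ay": 0,"az": 0},{"gripper": 0.2,"tx": 0,"ty": -0.7,"tz": 0.85,"ax": 0,"ay": 0,"az": 0},{"gripper": 0.2,"tx": 0,"ty": -0.7,"tz": 0.85,"ax": 0,"ay": 0,"az": 0},{"gripper": 0.2,"tx": 0,"ty": -0.7,"tz": 0.85,"ax": 0,"ay": 0,"az": 0},{"gripper": 0.2,"tx": 0,"ty": -0.7,"tz": 0.85,"ax": 0,"ay": 0,"az": 0},{"gripper": 0.2,"tx": 0,"ty": -0.7,"tz": 0.85,"ax": 0,"ay": 0,"az": 0},{"gripper": 0.2,"tx": 0,"ty": -0.35,"tz": 0.85,"ax": 0,"ay": 0,"az": 0},{"gripper": 0.2,"tx": 0,"ty": 0,"tz": 0.9,"ax": 0,"ay": 0,"az": 0},{"gripper": 0.2,"tx": 0,"ty": 0,"tz": 0.9,"ax": 0,"ay": 0,"az": 0},{"gripper": 0.2,"tx": 0,"ty": 0,"tz": 0.9,"ax": 0,"ay": 0,"az": 0},{"gripper": 0.2,"tx": 0,"ty": 0.1,"tz": 0.9,"ax": 0,"ay": 0,"az": 0},{"gripper": 0.2,"tx": 0,"ty": 0.25,"tz": 0.9,"ax": 0,"ay": 0,"az": 0},{"gripper": 0.2,"tx": 0,"ty": 0.4,"tz": 0.9,"ax": 0,"ay": 0,"az": 0},{"gripper": 0.2,"tx": 0,"ty": 0.4,"tz": 0.6,"ax": 0,"ay": 0,"az": 0},{"gripper": 0.2,"tx": 0,"ty": 0.4,"tz": 0.4,"ax": 0,"ay": 0,"az": 0},{"gripper": 0.2,"tx": 0,"ty": 0.3,"tz": 0.2,"ax": 0,"ay": 0,"az": 0}]}}

```text
t: 7.72
eef_pos: [0.5515, -0.1998, 0.4835]
ee_rot: [-1.844, 1.568, 3.047]
force: [1.3, 0.3, -4.9]
width: 0.0355
```

```bash
python3 -c "
from rel import *
rel([.556,-.2095,.485])
F={c:optics.grab_frame(c) for c in('scene','top')}
np.savez('f1.npz',**F)
a=cv2.resize(F['scene'][90:230,110:270],(800,700),interpolation=cv2.INTER_CUBIC)[:600];cv2.imwrite('pics/s4.png',a[:,:,::-1])
a=cv2.resize(F['top'][140:220,300:400],(750,600),interpolation=cv2.INTER_CUBIC);cv2.imwrite('pics/t4.png',a[:,:,::-1])"
```

```text
t 7.7167 pos [ 0.5515 -0.1998  0.4835] zang -79.75464173917786 xdir [-0.0031  0.0003 -1.    ] F [ 1.2902  0.2678 -4.9096] w 0.03554822155753526
units [-0.0616  0.1077  0.4117]
```

View pics/s4.png

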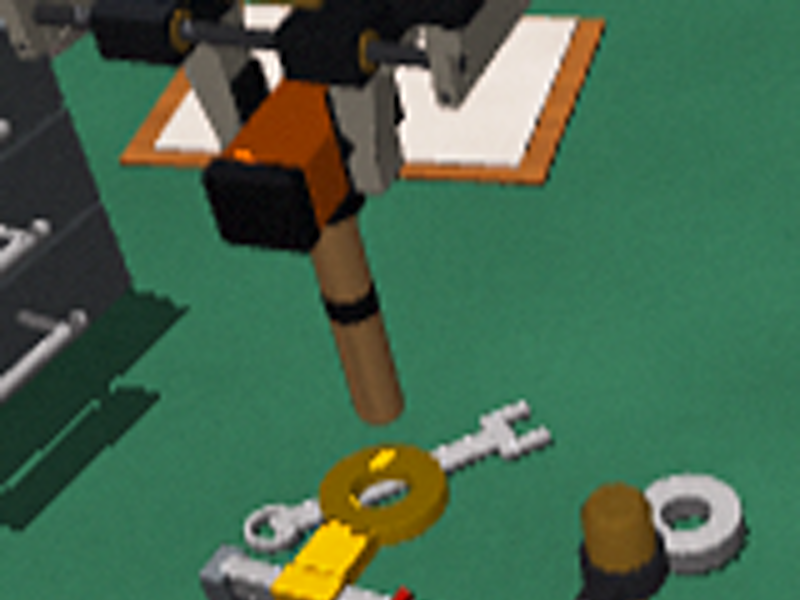

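View pics/t4.png

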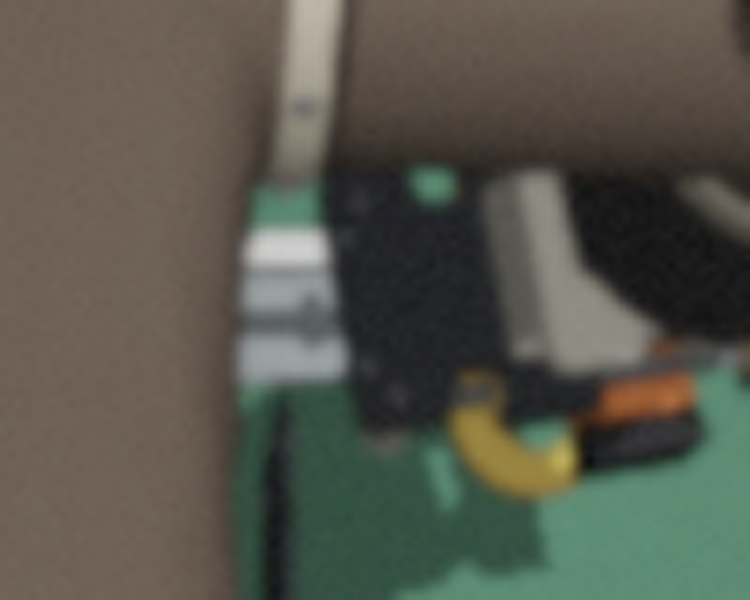

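>>> {"name": "play_rows", "arguments": {"steps": [{"gripper": 0.2,"tx": 0,"ty": 0.1,"tz": 0.3,"ax": 0,"ay": 0,"az": 0},{"gripper": 0.2,"tx": 0.1,"ty": 0,"tz": 0.1,"ax": 0,"ay": 0,"az": 0},{"gripper": 0.2,"tx": 0.1,"ty": 0,"tz": 0,"ax": 0,"ay": 0,"az": 0},{"gripper": 0.2,"tx": 0,"ty": 0,"tz": 0,"ax": 0,"ay": 0,"az": 0},{"gripper": 0.2,"tx": 0,"ty": 0,"tz": 0,"ax": 0,"ay": 0,"az": 0},{"gripper": 0.2,"tx": 0,"ty": 0,"tz": 0,"ax": 0,"ay": 0,"az": 0}]}}

```text
t: 8.32
eef_pos: [0.5553, -0.2076, 0.4806]
ee_rot: [1.385, 1.57, -0.005]
force: [-0.7, 0.0, -4.6]
width: 0.0359
```

```bash
cat > look.py <<'E'
from rel import *
import sys
def drawc(s,cam,c,r,x0,y0,K,col,ax=None):
    P=[]
    for a in np.linspace(0,2*np.pi,60):
        P.append((proj(cam,(c[0]+r*np.cos(a),c[1]+r*np.sin(a),c[2]))+.5-[x0,y0])*K)
    cv2.polylines(s,[np.array(P).astype(np.int32)],True,col,1)
def look(out,ring,dx=0,dy=0,cam="scene",win=(150,100,100,100),K=7,zoff=.3049):
    f=optics.grab_frame(cam);s=telemetry.get_state();p=s["eef_pos"];R=Ro.from_euler("xyz",s["ee_rot"]).as_matrix()
    x0,y0,w,h=win
    im=cv2.resize(f[y0:y0+h,x0:x0+w],None,fx=K,fy=K,interpolation=cv2.INTER_NEAREST)[:,:,::-1].copy()
    ax=R[:,0]
    for d,r in((zoff,.0085),(zoff-.004,.011),(zoff-.06,.011),(zoff-.11,.011)):
        c=p+ax*d+np.array([dx,dy,0]);drawc(im,cam,c,r,x0,y0,K,(255,255,255))
    for z,r in((.135,.014),(.135,.03),(.123,.014),(.123,.03)):
        drawc(im,cam,(ring[0],ring[1],z),r,x0,y0,K,(255,0,0) if z>.13 else (255,0,255))
    cv2.imwrite(out,im);print("end",p+ax*zoff)
E
python3 -c "
from look import *
rel([.556,-.2095,.485])
look('pics/s5.png',(.5539,-.2103),win=(150,115,85,85))"
```

```text
t 8.3167 pos [ 0.5553 -0.2076  0.4806] zang -79.64269463438524 xdir [ 0.0003 -0.     -1.    ] F [-0.6548  0.0181 -4.5841] w 0.03588412264310098
units [-0.1742  0.0148  0.0789]
end [ 0.5555 -0.2077  0.1758]
```

View pics/s5.png

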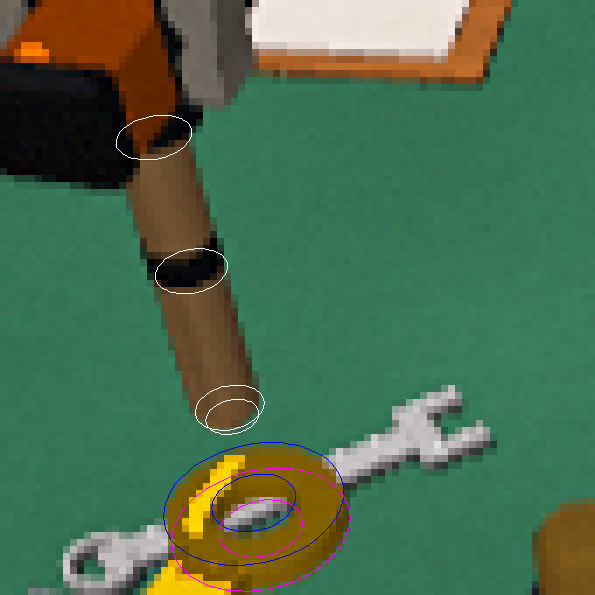

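```bash
cat > fit2.py <<'E'
from look import *
A=np.linspace(0,2*np.pi,72,endpoint=False)
def circ(x,y,z,r): return np.c_[x+r*np.cos(A),y+r*np.sin(A),np.full(72,z)]
def ringmask(c,x,y,zt=.135):
    o=hullmask(c,np.vstack([circ(x,y,zt,.03),circ(x,y,zt-.012,.03)]))
    return o-np.minimum(hullmask(c,circ(x,y,zt,.014)),hullmask(c,circ(x,y,zt-.012,.014)))
def roi(c,x,y):
    # ring neighbourhood excluding arm side (world +x)
    m=hullmask(c,np.vstack([circ(x,y,.129,.042)]))>0
    a=hullmask(c,[(x+.012,y+s*.022,z) for s in(-1,1) for z in(.11,.15)]+[(x+.08,y+s*.022,z) for s in(-1,1) for z in(.11,.15)])>0
    hole=hullmask(c,circ(x,y,.129,.02))>0
    return m&(~a|hole)
def nm(cost,x0,st=.004):
    x0=np.array(x0);r=minimize(cost,x0,method="Nelder-Mead",options=dict(initial_simplex=np.vstack([x0,x0+np.eye(len(x0))*st]),xatol=2e-5,fatol=.01,maxiter=150));return r.x,r.fun
def fitring(ms,x0=(.556,-.2095)):
    R={c:roi(c,*x0) for c in ms}
    return nm(lambda p:sum((np.abs(ringmask(c,*p)-m)*R[c]).sum() for c,m in ms.items()),x0)
def brown(f):
    h=cv2.cvtColor(f,cv2.COLOR_RGB2HSV);return (h[...,0]<20)&(h[...,1]>60)&(h[...,1]<185)&(h[...,2]>30)&(h[...,2]<170)
E
python3 - <<'E'
from fit2 import *
F=np.load("f0.npz")
ms={c:yellow(F[c]).astype(float) for c in("top","scene")}
for sub in(ms,{"top":ms["top"]},{"scene":ms["scene"]}): print("ring",fitring(sub))
f=optics.grab_frame("scene");np.save("f2.npy",f)
s=telemetry.get_state();p=s["eef_pos"];print(p,s["t"])
h=cv2.cvtColor(f,cv2.COLOR_RGB2HSV)
for (u,v) in((174,143),(180,165),(184,172),(190,150),(176,154),(182,180),(190,187)): print((u,v),h[v,u])
b=brown(f)[115:185,150:200];print(b.sum())
print("\n".join("".join("#" if q else "." for q in r) for r in b))
E
```

```text
ring (array([ 0.5579, -0.2095]), np.float64(97.0625))
ring (array([ 0.5598, -0.2081]), np.float64(28.25))
ring (array([ 0.5549, -0.211 ]), np.float64(27.6875))
[ 0.5554 -0.2077  0.4807] 8.4167
(174, 143) [ 15 145 109]
(180, 165) [ 15 146 112]
(184, 172) [ 15 147  99]
(190, 150) [ 75 139 121]
(176, 154) [128 102  10]
(182, 180) [ 23 255 234]
(190, 187) [ 15  17 118]
360
..................................................
....#.............................................
...#..............................................
..................................................
..................................................
.#................................................
#......................#..........................
....................................#.............
.#..................................#.............
.....###............................#.............
.......................................#...##.....
..................................................
................#.................................
..................................................
..............
[... 2141 characters left out ...]
..............##########.............
...........................##########.............
............................########..............
............................#######...............
..............................####................
..................................................
..................................................
..................................................
..................................................
..................................................
..................................................
..................................................
..................................................
..................................................
```

```bash
cat >> fit2.py <<'E'
def fithandle(f,end,lo=.05,cam="scene"):
    """offset of seen handle end wrt expected end point (fixed z)"""
    b=brown(f).astype(float)
    def hm(x,y,l,k=0): 
        return hullmask(cam,np.vstack([circ(x,y,end[2]-k,.0085+k),circ(x,y,end[2]+.004,.011+k),circ(x,y,end[2]+l,.011+k)]))
    R=(hm(end[0],end[1],.035,.008)>0)
    return nm(lambda p:(np.abs(hm(p[0],p[1],.09)-b)*R).sum(),end[:2])
E
python3 - <<'E'
from fit2 import *
f=np.load("f2.npy");end=np.array([.5555,-.2077,.4807-.3049])
x,c=fithandle(f,end);print("seen end",x,c,"offset",x-end[:2])
for dz in(-.004,.004):
    e=end+[0,0,dz];print(dz,fithandle(f,e))
E
```

```text
seen end [ 0.5524 -0.2125] 16.0625 offset [-0.0031 -0.0048]
-0.004 (array([ 0.549, -0.216]), np.float64(14.5))
0.004 (array([ 0.5559, -0.2092]), np.float64(19.8125))
```

>>> {"name": "play_rows", "arguments": {"steps": [{"gripper": 0.2,"tx": 0.3,"ty": 0.125,"tz": -0.02,"ax": 0,"ay": 0,"az": 0},{"gripper": 0.2,"tx": 0.4,"ty": 0,"tz": 0,"ax": 0,"ay": 0,"az": 0},{"gripper": 0.2,"tx": 0.4,"ty": 0,"tz": 0,"ax": 0,"ay": 0,"az": 0},{"gripper": 0.2,"tx": 0.1,"ty": 0,"tz": 0,"ax": 0,"ay": 0,"az": 0},{"gripper": 0.2,"tx": 0,"ty": 0,"tz": 0,"ax": 0,"ay": 0,"az": 0},{"gripper": 0.2,"tx": 0,"ty": 0,"tz": 0,"ax": 0,"ay": 0,"az": 0},{"gripper": 0.2,"tx": 0,"ty": 0,"tz": 0,"ax": 0,"ay": 0,"az": 0}]}}

```text
t: 9.0
eef_pos: [0.5587, -0.2069, 0.4507]
ee_rot: [0.826, 1.57, -0.565]
force: [-0.2, 0.3, -5.2]
width: 0.0357
```

```bash
python3 -c "
from fit2 import *
rel([.5585,-.2065,.45])
look('pics/s6.png',(.5549,-.211),win=(150,115,85,85))
f=optics.grab_frame('scene');np.save('f3.npy',f);p=telemetry.get_state()['eef_pos']
e=p-[0,0,.3049];print(e,fithandle(f,e))
"
```

```text
t 9.0 pos [ 0.5587 -0.2069  0.4507] zang -79.65801190267686 xdir [ 0.0005 -0.0003 -1.    ] F [-0.1841  0.2515 -5.2075] w 0.03570592112167222
units [ 0.0298 -0.0031 -0.0179]
end [ 0.5589 -0.207   0.146 ]
[ 0.5586 -0.2069  0.1461] (array([ 0.5593, -0.2081]), np.float64(24.25))
```

View pics/s6.png

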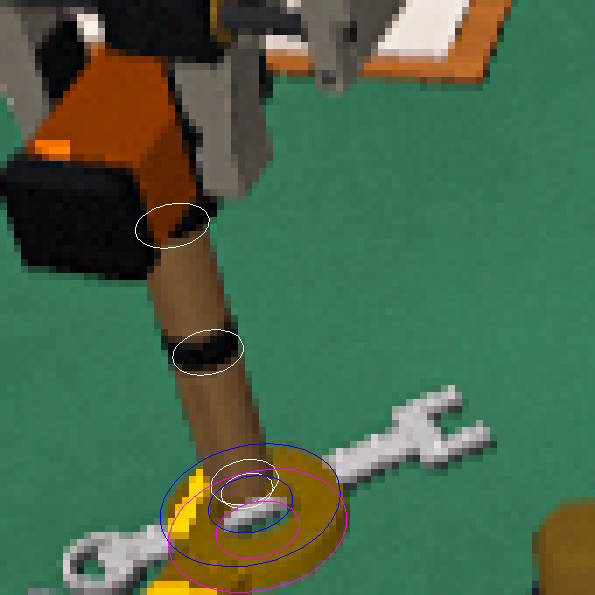

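```bash
python3 -c "
from fit2 import *
f=np.load('f3.npy')
c=f[165:205,165:205].astype(float);c=np.clip(c*1.8,0,255).astype(np.uint8)
c=cv2.resize(c,None,fx=14,fy=14,interpolation=cv2.INTER_NEAREST);cv2.imwrite('pics/s7.png',c[:,:,::-1])
h=cv2.cvtColor(f,cv2.COLOR_RGB2HSV)
for v in range(176,192): print(v,' '.join('%3d/%3d/%3d'%tuple(h[v,u]) for u in range(177,195)))
"
```

```text
176  19/130/ 90  14/150/109  15/146/ 98  16/145/102  16/146/112  15/145/109  16/145/107  16/145/102  16/146/ 91  14/152/ 77  62/ 78/ 88  76/143/121  77/140/118  76/141/116  76/144/117  75/135/121  75/137/117  75/138/120
177  40/ 83/ 80  14/151/108  16/153/100  15/148/100  15/145/109  16/143/116  15/147/111  16/145/100  15/144/ 94  14/155/ 82  41/ 81/ 69  77/143/123  77/144/122  76/147/118  75/141/119  77/142/120  75/141/119  74/137/121
178  74/126/111  14/151/105  15/152/104  16/141/ 98  15/147/109  16/148/114  15/142/111  16/145/104  16/147/ 97  15/147/ 85  15/131/ 68  53/112/114  53/106/111  54/111/108  71/123/112  70/126/111  78/150/121  77/140/118
179  76/147/123  13/162/ 99  16/147/109  15/150/ 97  16/150/104  15/149/113  16/146/112  16/141/107  16/146/101  16/151/ 88  14/144/ 69  26/188/ 92  24/219/119  24/215/116  25/179/111  24/190/113  38/129/105  70/119/114
180  77/149/118  32/ 81/ 79  14/149/108  15/140/100  15/143/102  15/148/110  15/146/112  17/146/105  16/143/102  15/148/ 95  13/133/ 75  20/225/ 94  21/255/132  22/255/132  21/255/129  21/255/131  23/241/126  25/178/110

[... 1719 characters left out ...]
/ 86  22/255/121  23/255/128  22/255/128
189  22/255/199  22/255/125  22/255/128  22/255/104  22/183/ 96  23/  6/176 143/  6/173 162/  9/137 170/  6/121  90/ 18/ 70  81/ 55/ 65  76/113/104  80/161/ 95  55/104/110  25/215/116  22/255/132  22/255/129  23/255/128
190  22/255/119  22/255/125  22/255/127  22/255/120  22/187/116   0/  2/132 129/ 16/110  98/ 43/ 65  86/ 76/ 54  79/148/100  69/126/ 89  55/111/110  28/146/112  24/209/117  22/255/131  22/255/129  22/255/131  23/255/129
191  22/255/126  22/255/126  22/255/128  22/255/127  22/239/126  21/188/118  20/160/115  29/159/ 88  31/182/ 84  28/146/112  25/181/111  25/213/115  22/255/130  22/255/129  22/255/130  23/255/128  23/255/130  22/255/130
```

View pics/s7.png

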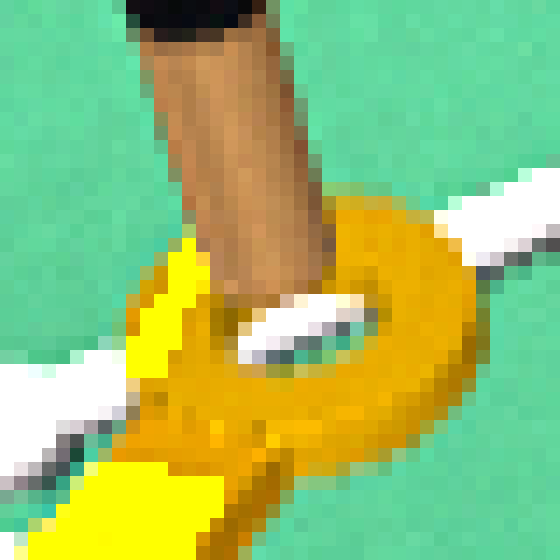

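```bash
sed -i 's/(h\[...,1\]>60)&(h\[...,1\]<185)/(h[...,1]>100)\&(h[...,1]<172)/' fit2.py; python3 -c "
from fit2 import *
print(brown(np.load('f3.npy'))[170:190,175:192].astype(int))
for n,e in(('f3.npy',(.5587,-.2069,.1459)),('f2.npy',(.5555,-.2077,.1758))):
    f=np.load(n);print(n,e,fithandle(f,np.array(e)), 'px tip',proj('scene',e))
"
```

```text
[[0 1 1 1 1 1 1 1 1 1 0 0 0 0 0 0 0]
 [0 1 1 1 1 1 1 1 1 1 1 0 0 0 0 0 0]
 [0 1 1 1 1 1 1 1 1 1 1 0 0 0 0 0 0]
 [0 0 1 1 1 1 1 1 1 1 1 0 0 0 0 0 0]
 [0 0 1 1 1 1 1 1 1 1 1 0 0 0 0 0 0]
 [0 0 1 1 1 1 1 1 1 1 1 1 0 0 0 0 0]
 [0 0 1 1 1 1 1 1 1 1 1 1 0 0 0 0 0]
 [0 0 0 1 1 1 1 1 1 1 1 1 0 0 0 0 0]
 [0 0 0 1 1 1 1 1 1 1 1 1 1 0 0 0 0]
 [0 0 0 1 1 1 1 1 1 1 1 1 1 0 0 0 0]
 [0 0 0 0 1 1 1 1 1 1 1 1 1 0 0 0 0]
 [0 0 0 0 1 1 1 1 1 1 1 1 1 1 0 0 0]
 [0 0 0 0 1 1 1 1 1 1 1 1 1 1 0 0 0]
 [0 0 0 0 0 1 1 1 1 1 1 1 1 1 0 0 0]
 [0 0 0 0 0 1 1 1 1 1 1 1 1 0 0 0 0]
 [0 0 0 0 0 0 1 1 1 1 1 1 0 0 0 0 0]
 [0 0 0 0 0 0 1 0 0 0 0 0 0 0 0 0 0]
 [0 0 0 0 0 0 0 0 0 0 0 0 0 0 0 0 0]
 [0 0 0 0 0 0 0 0 0 0 0 0 0 0 0 0 0]
 [0 0 0 0 0 0 0 0 0 0 0 0 0 0 0 0 0]]
f3.npy (0.5587, -0.2069, 0.1459) (array([ 0.5554, -0.212 ]), np.float64(17.5)) px tip [184.8997 184.5987]
f2.npy (0.5555, -0.2077, 0.1758) (array([ 0.5524, -0.2125]), np.float64(16.0625)) px tip [182.6817 174.0323]
```

Handle and ring, compared in the same camera, agree to about 1.5 mm with the current position. I'll lower it gently and watch the force.

>>> {"name": "play_rows", "arguments": {"steps": [{"gripper": 0.2,"tx": 0.1,"ty": 0,"tz": 0,"ax": 0,"ay": 0,"az": 0},{"gripper": 0.2,"tx": 0.1,"ty": 0,"tz": 0,"ax": 0,"ay": 0,"az": 0},{"gripper": 0.2,"tx": 0.1,"ty": 0,"tz": 0,"ax": 0,"ay": 0,"az": 0},{"gripper": 0.2,"tx": 0.04,"ty": 0,"tz": 0,"ax": 0,"ay": 0,"az": 0},{"gripper": 0.2,"tx": 0.04,"ty": 0,"tz": 0,"ax": 0,"ay": 0,"az": 0},{"gripper": 0.2,"tx": 0.04,"ty": 0,"tz": 0,"ax": 0,"ay": 0,"az": 0},{"gripper": 0.2,"tx": 0,"ty": 0,"tz": 0,"ax": 0,"ay": 0,"az": 0}]}}

```text
t: 9.68
eef_pos: [0.5585, -0.2068, 0.4397]
ee_rot: [-1.907, 1.57, 2.986]
force: [0.3, -0.2, -4.1]
width: 0.0356
```

>>> {"name": "play_rows", "arguments": {"steps": [{"gripper": 0.2,"tx": 0.03,"ty": 0,"tz": 0,"ax": 0,"ay": 0,"az": 0},{"gripper": 0.2,"tx": 0.03,"ty": 0,"tz": 0,"ax": 0,"ay": 0,"az": 0},{"gripper": 0.2,"tx": 0.0,"ty": 0,"tz": 0,"ax": 0,"ay": 0,"az": 0}]}}

```text
t: 9.93
eef_pos: [0.5585, -0.2068, 0.4383]
ee_rot: [-1.935, 1.571, 2.958]
force: [0.1, -0.9, -4.6]
width: 0.0355
```

>>> {"name": "play_rows", "arguments": {"steps": [{"gripper": 0.2,"tx": 0.03,"ty": 0,"tz": 0,"ax": 0,"ay": 0,"az": 0},{"gripper": 0.2,"tx": 0.03,"ty": 0,"tz": 0,"ax": 0,"ay": 0,"az": 0},{"gripper": 0.2,"tx": 0.0,"ty": 0,"tz": 0,"ax": 0,"ay": 0,"az": 0}]}}

```text
t: 10.18
eef_pos: [0.5585, -0.2068, 0.4367]
ee_rot: [-1.99, 1.571, 2.903]
force: [0.1, 0.1, -4.8]
width: 0.0357
```

>>> {"name": "play_rows", "arguments": {"steps": [{"gripper": 0.2,"tx": 0.04,"ty": 0,"tz": 0,"ax": 0,"ay": 0,"az": 0},{"gripper": 0.2,"tx": 0.04,"ty": 0,"tz": 0,"ax": 0,"ay": 0,"az": 0},{"gripper": 0.2,"tx": 0.04,"ty": 0,"tz": 0,"ax": 0,"ay": 0,"az": 0},{"gripper": 0.2,"tx": 0.0,"ty": 0,"tz": 0,"ax": 0,"ay": 0,"az": 0}]}}

```text
t: 10.52
eef_pos: [0.5584, -0.2068, 0.4336]
ee_rot: [-2.041, 1.57, 2.852]
force: [0.1, -0.7, -4.7]
width: 0.0359
```

>>> {"name": "play_rows", "arguments": {"steps": [{"gripper": 0.2,"tx": 0.06,"ty": 0,"tz": 0,"ax": 0,"ay": 0,"az": 0},{"gripper": 0.2,"tx": 0.06,"ty": 0,"tz": 0,"ax": 0,"ay": 0,"az": 0},{"gripper": 0.2,"tx": 0.06,"ty": 0,"tz": 0,"ax": 0,"ay": 0,"az": 0},{"gripper": 0.2,"tx": 0.0,"ty": 0,"tz": 0,"ax": 0,"ay": 0,"az": 0}]}}

```text
t: 10.85
eef_pos: [0.5584, -0.2068, 0.4289]
ee_rot: [-2.049, 1.57, 2.843]
force: [0.2, 0.3, -4.7]
width: 0.0358
```

```bash
python3 -c "
from fit2 import *
rel([.5585,-.2065,.325])
f=optics.grab_frame('scene')
c=np.clip(f[130:210,140:220].astype(float)*1.6,0,255).astype(np.uint8)
cv2.imwrite('pics/s8.png',cv2.resize(c,None,fx=7,fy=7,interpolation=cv2.INTER_CUBIC)[:,:,::-1])"
```

```text
t 10.85 pos [ 0.5584 -0.2068  0.4289] zang -79.66477094570644 xdir [-0.0006  0.0002 -1.    ] F [ 0.2293  0.2526 -4.6553] w 0.03582248767137141
units [ 4.1569  0.0066 -0.0103]
```

View pics/s8.png

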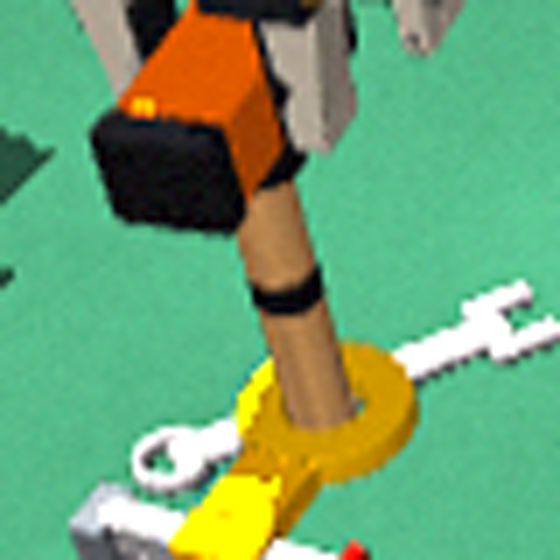

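The handle's end is inside the yellow ring, at about (185,187) in the full image, with no contact force. I'll nudge it slightly towards the visible gap and keep lowering.

>>> {"name": "play_rows", "arguments": {"steps": [{"gripper": 0.2,"tx": 0.08,"ty": -0.02,"tz": -0.04,"ax": 0,"ay": 0,"az": 0},{"gripper": 0.2,"tx": 0.08,"ty": 0,"tz": 0,"ax": 0,"ay": 0,"az": 0},{"gripper": 0.2,"tx": 0.08,"ty": 0,"tz": 0,"ax": 0,"ay": 0,"az": 0},{"gripper": 0.2,"tx": 0.08,"ty": 0,"tz": 0,"ax": 0,"ay": 0,"az": 0},{"gripper": 0.2,"tx": 0.08,"ty": 0,"tz": 0,"ax": 0,"ay": 0,"az": 0}]}}

```text
t: 11.32
eef_pos: [0.5578, -0.2059, 0.4191]
ee_rot: [-2.064, 1.571, 2.828]
force: [0.5, 0.5, -5.5]
width: 0.0358
```

>>> {"name": "play_rows", "arguments": {"steps": [{"gripper": 0.2,"tx": 0.12,"ty": 0,"tz": 0,"ax": 0,"ay": 0,"az": 0},{"gripper": 0.2,"tx": 0.12,"ty": 0,"tz": 0,"ax": 0,"ay": 0,"az": 0},{"gripper": 0.2,"tx": 0.12,"ty": 0,"tz": 0,"ax": 0,"ay": 0,"az": 0},{"gripper": 0.2,"tx": 0.12,"ty": 0,"tz": 0,"ax": 0,"ay": 0,"az": 0},{"gripper": 0.2,"tx": 0.12,"ty": 0,"tz": 0,"ax": 0,"ay": 0,"az": 0},{"gripper": 0.2,"tx": 0.12,"ty": 0,"tz": 0,"ax": 0,"ay": 0,"az": 0}]}}

```text
t: 11.82
eef_pos: [0.5578, -0.206, 0.4011]
ee_rot: [-1.365, 1.571, -2.755]
force: [-0.3, 0.2, -5.4]
width: 0.0356
```

>>> {"name": "play_rows", "arguments": {"steps": [{"gripper": 0.2,"tx": 0.16,"ty": 0,"tz": 0,"ax": 0,"ay": 0,"az": 0},{"gripper": 0.2,"tx": 0.16,"ty": 0,"tz": 0,"ax": 0,"ay": 0,"az": 0},{"gripper": 0.2,"tx": 0.16,"ty": 0,"tz": 0,"ax": 0,"ay": 0,"az": 0},{"gripper": 0.2,"tx": 0.16,"ty": 0,"tz": 0,"ax": 0,"ay": 0,"az": 0},{"gripper": 0.2,"tx": 0.16,"ty": 0,"tz": 0,"ax": 0,"ay": 0,"az": 0},{"gripper": 0.2,"tx": 0.16,"ty": 0,"tz": 0,"ax": 0,"ay": 0,"az": 0},{"gripper": 0.2,"tx": 0.16,"ty": 0,"tz": 0,"ax": 0,"ay": 0,"az": 0},{"gripper": 0.2,"tx": 0,"ty": 0,"tz": 0,"ax": 0,"ay": 0,"az": 0}]}}

```text
t: 12.48
eef_pos: [0.5576, -0.2059, 0.3723]
ee_rot: [-1.979, 1.569, 2.913]
force: [0.4, -0.3, -5.1]
width: 0.0358
```

>>> {"name": "play_rows", "arguments": {"steps": [{"gripper": 0.2,"tx": 0.16,"ty": 0,"tz": 0,"ax": 0,"ay": 0,"az": 0},{"gripper": 0.2,"tx": 0.16,"ty": 0,"tz": 0,"ax": 0,"ay": 0,"az": 0},{"gripper": 0.2,"tx": 0.16,"ty": 0,"tz": 0,"ax": 0,"ay": 0,"az": 0},{"gripper": 0.2,"tx": 0.16,"ty": 0,"tz": 0,"ax": 0,"ay": 0,"az": 0},{"gripper": 0.2,"tx": 0.16,"ty": 0,"tz": 0,"ax": 0,"ay": 0,"az": 0},{"gripper": 0.2,"tx": 0.16,"ty": 0,"tz": 0,"ax": 0,"ay": 0,"az": 0},{"gripper": 0.2,"tx": 0.1,"ty": 0,"tz": 0,"ax": 0,"ay": 0,"az": 0},{"gripper": 0.2,"tx": 0,"ty": 0,"tz": 0,"ax": 0,"ay": 0,"az": 0}]}}

```text
t: 13.15
eef_pos: [0.5577, -0.2059, 0.3461]
ee_rot: [-1.911, 1.57, 2.982]
force: [-0.8, 0.9, -4.8]
width: 0.0357
```

21 mm still to go, and no contact so far. I'll check the clearances around the fingers before finishing.

```bash
python3 -c "
from fit2 import *
rel([.5585,-.2065,.325])
f=optics.grab_frame('scene')
c=np.clip(f[110:230,130:270].astype(float)*1.6,0,255).astype(np.uint8)
cv2.imwrite('pics/s9.png',cv2.resize(c,None,fx=5,fy=5,interpolation=cv2.INTER_CUBIC)[:,:,::-1])"
```

```text
t 13.15 pos [ 0.5577 -0.2059  0.3461] zang -79.66914775105946 xdir [-0.0012  0.0002 -1.    ] F [-0.8051  0.8795 -4.8277] w 0.03572494361805551
units [0.8447 0.0302 0.0286]
```

View pics/s9.png

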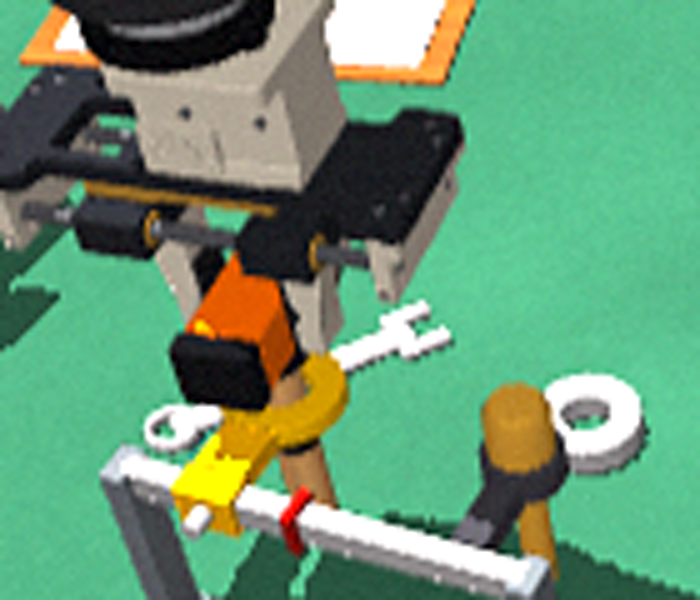

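>>> {"name": "play_rows", "arguments": {"steps": [{"gripper": 0.2,"tx": 0.14,"ty": 0,"tz": 0,"ax": 0,"ay": 0,"az": 0},{"gripper": 0.2,"tx": 0.14,"ty": 0,"tz": 0,"ax": 0,"ay": 0,"az": 0},{"gripper": 0.2,"tx": 0.14,"ty": 0,"tz": 0,"ax": 0,"ay": 0,"az": 0},{"gripper": 0.2,"tx": 0.12,"ty": 0,"tz": 0,"ax": 0,"ay": 0,"az": 0},{"gripper": 0.2,"tx": 0.1,"ty": 0,"tz": 0,"ax": 0,"ay": 0,"az": 0},{"gripper": 0.2,"tx": 0.06,"ty": 0,"tz": 0,"ax": 0,"ay": 0,"az": 0},{"gripper": 0.2,"tx": 0,"ty": 0,"tz": 0,"ax": 0,"ay": 0,"az": 0},{"gripper": 0.2,"tx": 0,"ty": 0,"tz": 0,"ax": 0,"ay": 0,"az": 0}]}}

```text
t: 13.87
eef_pos: [0.5579, -0.206, 0.3294]
ee_rot: [-1.14, 1.571, -2.53]
force: [-1.0, -0.9, -4.5]
width: 0.0361
```

>>> {"name": "play_rows", "arguments": {"steps": [{"gripper": 0.2,"tx": 0.02,"ty": 0,"tz": 0,"ax": 0,"ay": 0,"az": 0},{"gripper": 0.2,"tx": 0.02,"ty": 0,"tz": 0,"ax": 0,"ay": 0,"az": 0},{"gripper": 0.2,"tx": 0.02,"ty": 0,"tz": 0,"ax": 0,"ay": 0,"az": 0},{"gripper": 0.2,"tx": 0.02,"ty": 0,"tz": 0,"ax": 0,"ay": 0,"az": 0},{"gripper": 0.2,"tx": 0,"ty": 0,"tz": 0,"ax": 0,"ay": 0,"az": 0}]}}

```text
t: 14.28
eef_pos: [0.5578, -0.2059, 0.3273]
ee_rot: [-2.171, 1.571, 2.722]
force: [0.2, 0.1, -4.7]
width: 0.0358
```

Now half-millimetre steps until the force changes.

>>> {"name": "play_rows", "arguments": {"steps": [{"gripper": 0.2,"tx": 0.02,"ty": 0,"tz": 0,"ax": 0,"ay": 0,"az": 0},{"gripper": 0.2,"tx": 0.02,"ty": 0,"tz": 0,"ax": 0,"ay": 0,"az": 0},{"gripper": 0.2,"tx": 0,"ty": 0,"tz": 0,"ax": 0,"ay": 0,"az": 0}]}}

```text
t: 14.53
eef_pos: [0.5578, -0.2059, 0.3263]
ee_rot: [-2.02, 1.571, 2.873]
force: [0.0, 0.7, -5.3]
width: 0.0357
```

>>> {"name": "play_rows", "arguments": {"steps": [{"gripper": 0.2,"tx": 0.02,"ty": 0,"tz": 0,"ax": 0,"ay": 0,"az": 0},{"gripper": 0.2,"tx": 0.02,"ty": 0,"tz": 0,"ax": 0,"ay": 0,"az": 0},{"gripper": 0.2,"tx": 0,"ty": 0,"tz": 0,"ax": 0,"ay": 0,"az": 0}]}}

```text
t: 14.78
eef_pos: [0.5578, -0.2059, 0.3253]
ee_rot: [-1.972, 1.571, 2.921]
force: [0.5, 0.8, -4.9]
width: 0.0359
```

>>> {"name": "play_rows", "arguments": {"steps": [{"gripper": 0.2,"tx": 0.015,"ty": 0,"tz": 0,"ax": 0,"ay": 0,"az": 0},{"gripper": 0.2,"tx": 0,"ty": 0,"tz": 0,"ax": 0,"ay": 0,"az": 0}]}}

```text
t: 14.95
eef_pos: [0.5578, -0.2059, 0.325]
ee_rot: [-2.012, 1.571, 2.881]
force: [-0.3, -0.2, -4.7]
width: 0.036
```

>>> {"name": "play_rows", "arguments": {"steps": [{"gripper": 0.2,"tx": 0.015,"ty": 0,"tz": 0,"ax": 0,"ay": 0,"az": 0},{"gripper": 0.2,"tx": 0,"ty": 0,"tz": 0,"ax": 0,"ay": 0,"az": 0}]}}

```text
t: 15.12
eef_pos: [0.5579, -0.206, 0.3249]
ee_rot: [0.859, 1.571, -0.531]
force: [-0.3, -0.7, -3.8]
width: 0.0356
```

>>> {"name": "play_rows", "arguments": {"steps": [{"gripper": 0.2,"tx": 0.015,"ty": 0,"tz": 0,"ax": 0,"ay": 0,"az": 0},{"gripper": 0.2,"tx": 0,"ty": 0,"tz": 0,"ax": 0,"ay": 0,"az": 0}]}}

```text
t: 15.28
eef_pos: [0.5579, -0.206, 0.3248]
ee_rot: [0.922, 1.57, -0.468]
force: [-2.5, 1.4, 1.5]
width: 0.0361
```

>>> {"name": "play_rows", "arguments": {"steps": [{"gripper": 0.2,"tx": 0.01,"ty": 0,"tz": 0,"ax": 0,"ay": 0,"az": 0},{"gripper": 0.2,"tx": 0,"ty": 0,"tz": 0,"ax": 0,"ay": 0,"az": 0}]}}

```text
t: 15.45
eef_pos: [0.5578, -0.2059, 0.3248]
ee_rot: [0.969, 1.57, -0.421]
force: [-4.4, 2.1, 4.8]
width: 0.0357
```

The collar met the ring at TCP z 0.3248, where 0.3249 was predicted, with about 10 N on it. I'll ease that off and release.

>>> {"name": "play_rows", "arguments": {"steps": [{"gripper": 0.2,"tx": -0.012,"ty": 0,"tz": 0,"ax": 0,"ay": 0,"az": 0},{"gripper": 0.2,"tx": -0.006,"ty": 0,"tz": 0,"ax": 0,"ay": 0,"az": 0},{"gripper": 0.2,"tx": 0,"ty": 0,"tz": 0,"ax": 0,"ay": 0,"az": 0}]}}

```text
t: 15.7
eef_pos: [0.5579, -0.206, 0.3248]
ee_rot: [0.996, 1.57, -0.394]
force: [-2.6, 2.4, 5.6]
width: 0.0358
```

>>> {"name": "play_rows", "arguments": {"steps": [{"gripper": 0.2,"tx": -0.015,"ty": 0,"tz": 0,"ax": 0,"ay": 0,"az": 0},{"gripper": 0.2,"tx": 0,"ty": 0,"tz": 0,"ax": 0,"ay": 0,"az": 0},{"gripper": 0.2,"tx": 0,"ty": 0,"tz": 0,"ax": 0,"ay": 0,"az": 0}]}}

```text
t: 15.95
eef_pos: [0.5579, -0.206, 0.3249]
ee_rot: [0.573, 1.571, -0.817]
force: [-2.6, 1.8, 2.8]
width: 0.0355
```

>>> {"name": "play_rows", "arguments": {"newtons": 10, "steps": [{"gripper": 0.3,"tx": -0.01,"ty": 0,"tz": 0,"ax": 0,"ay": 0,"az": 0},{"gripper": 0.38,"tx": 0,"ty": 0,"tz": 0,"ax": 0,"ay": 0,"az": 0},{"gripper": 0.42,"tx": 0,"ty": 0,"tz": 0,"ax": 0,"ay": 0,"az": 0},{"gripper": 0.46,"tx": 0,"ty": 0,"tz": 0,"ax": 0,"ay": 0,"az": 0},{"gripper": 0.5,"tx": 0,"ty": 0,"tz": 0,"ax": 0,"ay": 0,"az": 0},{"gripper": 0.6,"tx": 0,"ty": 0,"tz": 0,"ax": 0,"ay": 0,"az": 0},{"gripper": 0.8,"tx": 0,"ty": 0,"tz": 0,"ax": 0,"ay": 0,"az": 0},{"gripper": 1,"tx": 0,"ty": 0,"tz": 0,"ax": 0,"ay": 0,"az": 0},{"gripper": 1,"tx": 0,"ty": 0,"tz": 0,"ax": 0,"ay": 0,"az": 0},{"gripper": 1,"tx": 0,"ty": 0,"tz": 0,"ax": 0,"ay": 0,"az": 0},{"gripper": 1,"tx": 0,"ty": 0,"tz": 0,"ax": 0,"ay": 0,"az": 0}]}}

```text
t: 16.87
eef_pos: [0.5579, -0.2059, 0.3252]
ee_rot: [1.201, 1.571, -0.189]
force: [0.8, 0.5, -0.1]
width: 0.0781
```

```bash
python3 -c "
from fit2 import *
rel([.5585,-.2065,.325])
f=optics.grab_frame('scene')
c=np.clip(f[110:230,130:270].astype(float)*1.6,0,255).astype(np.uint8)
cv2.imwrite('pics/s10.png',cv2.resize(c,None,fx=5,fy=5,interpolation=cv2.INTER_CUBIC)[:,:,::-1])"
```

```text
t 16.8667 pos [ 0.5579 -0.2059  0.3252] zang -79.65940148184175 xdir [ 0.0001 -0.     -1.    ] F [ 0.7605  0.5416 -0.0509] w 0.07806856142262433
units [0.0064 0.021  0.0266]
```

View pics/s10.png

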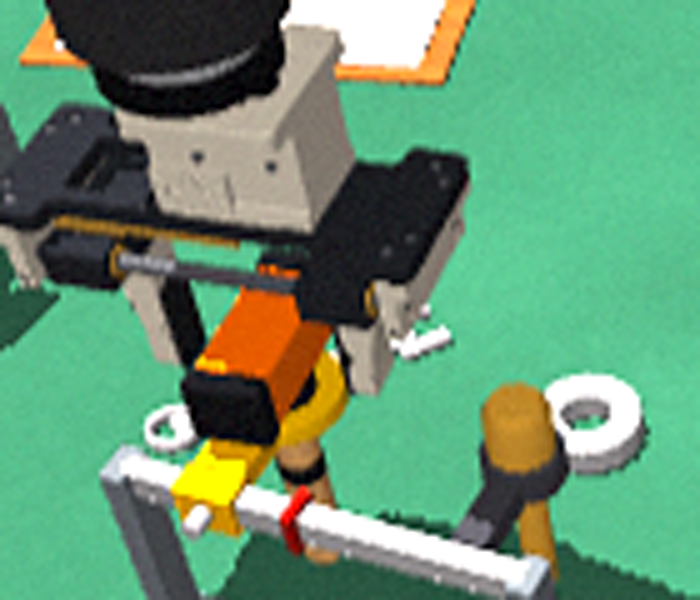

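The fingers are open, the force is back to zero and the collar sits on the ring. Retreating straight up.

>>> {"name": "play_rows", "arguments": {"steps": [{"gripper": 1,"tx": 0,"ty": 0,"tz": 0,"ax": 0,"ay": 0,"az": 0},{"gripper": 1,"tx": 0,"ty": 0,"tz": 0,"ax": 0,"ay": 0,"az": 0},{"gripper": 1,"tx": -0.2,"ty": 0,"tz": 0,"ax": 0,"ay": 0,"az": 0},{"gripper": 1,"tx": -0.4,"ty": 0,"tz": 0,"ax": 0,"ay": 0,"az": 0},{"gripper": 1,"tx": -0.7,"ty": 0,"tz": 0,"ax": 0,"ay": 0,"az": 0},{"gripper": 1,"tx": -0.9,"ty": 0,"tz": 0,"ax": 0,"ay": 0,"az": 0},{"gripper": 1,"tx": -0.9,"ty": 0,"tz": 0,"ax": 0,"ay": 0,"az": 0},{"gripper": 1,"tx": -0.9,"ty": 0,"tz": 0,"ax": 0,"ay": 0,"az": 0},{"gripper": 1,"tx": -0.9,"ty": 0,"tz": 0,"ax": 0,"ay": 0,"az": 0},{"gripper": 1,"tx": -0.5,"ty": 0,"tz": 0,"ax": 0,"ay": 0,"az": 0},{"gripper": 1,"tx": 0,"ty": 0,"tz": 0,"ax": 0,"ay": 0,"az": 0},{"gripper": 1,"tx": 0,"ty": 0,"tz": 0,"ax": 0,"ay": 0,"az": 0}]}}

```text
t: 17.92
eef_pos: [0.5577, -0.206, 0.4617]
ee_rot: [1.366, 1.568, -0.025]
force: [-0.6, -0.1, 0.2]
width: 0.0878
```

```bash
python3 -c "
from fit2 import *
rel([.5585,-.2065,.325])
f=optics.grab_frame('scene')
cv2.imwrite('pics/s11f.png',f[:,:,::-1])
c=np.clip(f[130:270,130:270].astype(float)*1.5,0,255).astype(np.uint8)
K=4
c=cv2.resize(c,None,fx=K,fy=K,interpolation=cv2.INTER_CUBIC)[:,:,::-1].copy()
P=np.array([proj('scene',p) for p in box(.558,-.206,.163,.18,.098)])
P=((P+.5-[130,130])*K).astype(int)
for i in range(8):
    for j in(1,2,4):
        if i^j>i: cv2.line(c,tuple(map(int,P[i])),tuple(map(int,P[i^j])),(255,255,255),1)
cv2.imwrite('pics/s11.png',c)"
```

```text
t 17.9167 pos [ 0.5577 -0.206   0.4617] zang -79.66338449210748 xdir [ 0.0026 -0.0001 -1.    ] F [-0.5952 -0.1279  0.1582] w 0.08779306648852822
units [5.4689 0.0139 0.0243]
```

View pics/s11.png

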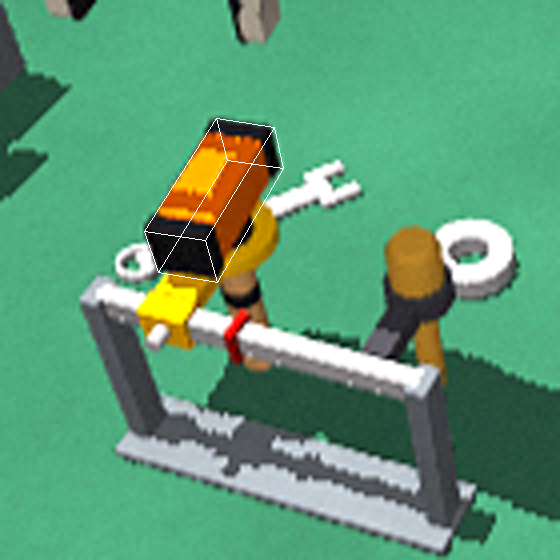

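View pics/s11f.png

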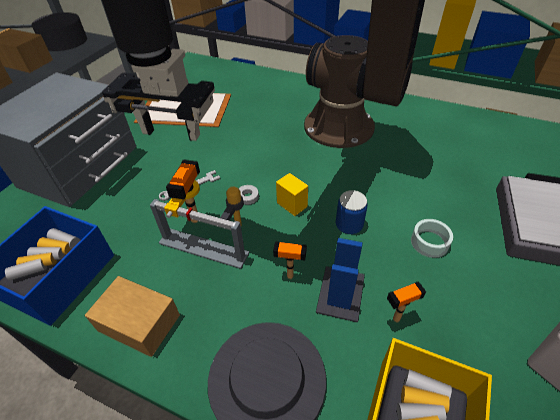

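The mallet hangs in the ring, with its head at (183,178), and matches the predicted home pose. The drift and the other things are where they were, and the gripper is clear. Handing in.

```bash
python3 -c "
from station import job_done
print(job_done())"
```

```text
the job is handed in; nothing more can be done
None
```

The orange mallet from the blue cradle is hanging in the yellow ring with its collar resting on it. The gripper is open and clear of everything, and I handed the job in at about 18 s of the 72 s allowed.

**What I did:**
- I gripped the largest of the three mallets by its flat head sides, carried it round the drift punch and lowered it slowly by force.
- The handle went in on the first descent with no contact force.
- The collar seated at tool height 0.3248 m, where 0.3249 m was expected. The highest force read there was about 10 N down onto the ring and about 5 N sideways, against the 40 N limit.

**Last checks:**
- After release the wrist force was about zero.
- The scene picture showed the head matching the predicted home pose, the mallet upright, and the drift punch and other objects where they had been.
- I took no final top-camera picture.

**What went wrong or disagreed:**
- The first two move calls were refused because each row needs every value, so nothing moved.
- The two cameras disagreed by about 5 mm on the ring position. I settled it by comparing the held handle with the ring in the same scene picture.
- Some of my early automatic fits of the head position failed. I corrected them against overlays on the pictures.

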